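Prise the retaining ring off a trolley wheel's axle with a hook pick

ROBOT

A 6-joint arm with a two-finger parallel gripper is mounted at the origin on the work surface. World frame = base frame: x ahead of the robot, y to its left, z up, the work surface at z = 0. Lengths are in m, angles in rad, forces in N, time in s.
With the tool pointing down it reaches from about 0.275 to 0.975 m from the base axis. Payload 8.4 kg.
Tool frame: the origin (TCP) lies midway between the tips of the shut fingers; the grasp point (between the pads) lies 19 mm behind it (arm.tcp_to_grasp is the distance from the TCP to the grasp point, in m); z points along the fingers, y is the direction in which the jaws open and shut (so a half turn about z gives the same grasp; the last joint's range is limited). The gripper opens to 92 mm and grips with 3 to 60 N. Pads are 20 mm wide; open, the fingers measure 128 mm over their backs; the gripper's body (75 mm by 189 mm) begins 69 mm behind the grasp point.
Start: joints at [-1.275, 0.353, 1.633, -0, 1.155, -0.002], TCP at [0.183, -0.597, 0.215] pointing down, gripper open.
Joint ranges: [-2.63, 2.63], [-0.92, 2.1], [0.06, 2.66], [-1.3, 4.44], [0, 2.69], [-3.02, 3.02]. Speed limits (rad/s): [2.22, 2.22, 2.79, 3.14, 3.14, 3.14].

INTERFACE

Orientations are given as a rotation vector (axis times angle).
In Python, from plant import monitor, read_camera, get_calibration, arm gives the robot as it stands.
- The arm moves only by the tool arm_command, never from a script. Its argument "commands" is text: rows parted by semicolons, each of 7 numbers parted by spaces: the shift along the tool's x, y, z as a fraction of full scale, then the turn, a rotation vector about the tool's x, y, z as a fraction of full scale, then the finger opening in mm, from 0 to 91.9. A call has 1 to 20 rows; each row is the pose to reach, as a shift and turn from the pose commanded when the call began, along the tool's axes at that moment; what a row does not reach only later rows make up. Full scale, the value 1, is 300 mm for a shift and 1.5 rad for a turn. A row lasts 1/12 s, in which the tool goes at most 41.7 mm and 7.16 degrees, less where a joint would pass 70% of its speed; a pose out of reach is approached as far as the arm can. A call with a number of a shift or a turn outside -1 to 1 is refused whole. A call with a gripper value outside its range is refused whole. The fingers move at their own pace and stop on an object; "newtons" is the grip in N (left out, the last holds). Time passes only in rows, so rows that repeat a pose let the fingers close. It gives the time, the measured TCP pose, the force and the opening at its end, in the units of the state.
- monitor.sense(): the state, without advancing time (a new reading comes with each control period).
- read_camera(name): name is "side" or "top" or "wrist"; returns the picture (480x640x3 uint8, red, green, blue); there is no depth.
- get_calibration(name): a dict with "vfov" (degrees; the focal length in pixels is half the picture's height over the tangent of half this angle, whatever the lens; pixels are square), "cx", "cy" (the principal point, pixels), "k1" (the pictures are not rectified: a ray, as slopes to the right and down, at radius r is drawn at 1 + k1 r^2 times it, then the intrinsics apply), "pose" (4x4, takes a point from camera to world coordinates); the wrist camera has in their place "tool_from_camera" (4x4, takes a point from camera to tool coordinates, whose origin is the TCP and whose axes are the flange's). Camera axes: x right, y down, z forward; pixel columns grow to the right and rows downward; lengths in m; the calibration is good to about 2 mm. A picture is of the moment at which its call begins: read the wrist's pose just before it. get_calibration takes no time and is no camera call.
- arm.finish_job(): hands the job in, once; it reports no verdict.
The state is a dict: "time_s": time; "qpos": joint angles; "qvel": joint speeds; "effort": joint torques, N m; "position": TCP position; "eef_rot": TCP orientation; "wrist_force": force on the tool from outside, world axes, zero at the start; "ft_torque": the same for the moment, N m; "gripper_width": finger opening in m.
Only numpy, scipy, OpenCV 4.12 (cv2) and the standard library are available. Lean on these libraries where they do the work, as an engineer would, in place of code of your own. Each camera call takes 0.05 s, during which the arm holds its last target.

TASK

Take the hook pick from its wooden block, gently push its tip in under the eared end of the split ring on the wheel's axle until it stops against the collar below the ring, and lift that end up out of its groove with the pick. Then stand the pick back in its block, take the loosened ring off the axle and lay it flat in the aluminium tray. Do not drop or fling the ring, be gentle with the pick (press with no more than about 1 kg), and leave the other things on the bench where they are.

Things in the scene. Friction and masses are not known exactly. Their poses are not given: they have to be found in the camera images.
- wheel: trolley wheel lying flat, fixed on a round plywood base 190 mm across, axle stub up. Origin: underside centre, on the bench, on the axle's line. Black tyre 170 mm across, top at z = 50 mm; flat grey plastic hub face 136 mm across at z = 58 mm. Above the hub face come the collar, the ring and the bare axle stub, 24 mm across, its end at z = 92 mm
- nib (a point): tip of the spring-loaded steel nib (a ball of 10 mm, the groove's lip) that stands out of the axle on the wheel's +x side just above the ring's eared end and holds it down; 18 mm from the axle's line, 74 mm above the bench
- collar: round white nylon collar under the ring, 44 mm across, 7 mm high; origin at its underside centre on the hub face, on the axle's line. It is a loose fit, pushed off-centre towards or away from the ear and stuck there: this pose does not tell by how much, so its side, against which the pick's tip stops, is met somewhere 17 to 27 mm from the axle's line below the ear
- collar_top (a point): point on the axle's line at the height of the collar's top face, 7 mm above the hub face: the ring's underside rests at this height while it is in the groove
- ring: split steel retaining ring round the axle, 32 mm inside, 44 mm outside, 5 mm thick, 30 g, C-shaped; one end has an ear, the other is plain, the gap of 10 mm between them lies clockwise of the ear seen from above. Origin: centre of its underside; +x through the ear, z up. Starts level in its groove, x along the wheel's x. Once loosened it can be gripped across its outside, square to the ear
- ring_ear (a point): middle of the underside of the ring's square ear (13 mm wide, outer edge 36 mm from the ring's centre, 9 to 19 mm beyond the collar's side, 7 mm above the hub face), 29 mm from the centre. Raising it tilts the ring about its far side and takes some 3 to 10 N; after 12 to 17 mm the ear snaps over the nib and stays up on it, the ring tilted 0.25 to 0.45 rad, loose to lift off
- pick: hook pick standing upright in its block: square black handle 20 x 20 mm, 55 mm long (48 to 103 mm above the origin), below it a steel shank 6 mm across with, at its foot, a flat hook 6 mm wide and 4 mm thick that reaches 22 mm from the shank's axis along +x. Origin: bottom of the hook, on the shank's axis; z up; handle sides square to x and y. 70 g
- pick_tip (a point): end of the pick's hook, at 22 mm along the pick's x, 2 mm above its bottom
- stand: wooden block on a 90 x 90 mm foot, fixed, 64 x 50 mm, 70 mm high; origin: underside centre. A slot through its top, from -15 to +27 mm along its x and 12 mm wide, takes the pick's shank and hook, hook towards +x; the handle's lower end rests on the block's top at the block's centre, so the pick's origin is 22 mm above the block's
- tray: open aluminium tray 120 x 130 mm, 22 mm high, walls 4 mm, floor about 5 mm, fixed; origin: underside centre
- washer: a plain full steel washer, 60 mm across, 5 mm thick: a bystander (no gap, no ear)
- screwdriver: a screwdriver lying on the bench: a bystander
- offcut: a wood offcut 160 x 45 x 38 mm: a bystander
- jar: a closed glass jar, 64 mm across, 85 mm tall: a bystander
- wrench: a steel wrench lying on the bench: a bystander
- offcut2: a wood offcut 90 x 60 x 19 mm: a bystander
- cup: an empty plastic cup, 76 mm across, 90 mm tall: a bystander
Not all that is in view belongs to the job. Leave any yellow look-alike of the pick alone.

How it is judged:
On the way, in this order (a step that is already met when the one before it is completed fails the run):
1. the pick's tip is in under the ring's ear and rests against the collar, the ring still in its groove (contact force between pick and collar above 0.5 N and x of pick_tip in the frame of ring between 0.014 and 0.03 m and y of pick_tip in the frame of ring between -0.011 and 0.011 m and z of pick_tip in the frame of ring below 0 m and angle between ring's own z axis and vertical below 0.12 rad), for 0.15 s.
2. the pick raises the ear, no finger on the ring (z of ring_ear in the frame of collar_top above 0.004 m and contact force between pick and ring above 0.1 N and contact force between the fingers and ring below 0.1 N), for 0.06 s.
3. the ear stays up out of its groove, on the nib, with neither pick nor fingers on the ring (z of ring_ear in the frame of collar_top above 0.01 m and angle between ring's own z axis and vertical above 0.2 rad and contact force between each of pick, the fingers and ring below 0.1 N and horizontal distance between ring and collar_top below 0.015 m), for 0.2 s.
At the end, for the whole second after the job is handed in: The ring lies flat (within 0.15 rad) and at rest on the tray's floor, its centre within the tray's walls; the pick stands upright (within 0.12 rad) and at rest in its block, within 12 mm of the block's centre line and with its handle seated to within 5 mm (x of ring in the frame of tray between -0.05 and 0.05 m and y of ring in the frame of tray between -0.055 and 0.055 m and z of ring in the frame of tray below 0.012 m and angle between the z axis of ring and the z axis of tray, either way round below 0.15 rad and linear speed of each of ring, pick below 0.02 m/s and horizontal distance between pick and stand below 0.012 m and z of pick in the frame of stand below 0.027 m and angle between pick's own z axis and vertical below 0.12 rad); the robot touches nothing.
It fails at once if the pick bears on the collar with more than 15 N (contact force between pick and collar above 15 N).
It fails at once if the pick bears on the wheel or axle with more than 25 N (contact force between pick and wheel above 25 N).
It fails at once if the pick bears on the ring with more than 25 N (contact force between pick and ring above 25 N).
It fails at once if the ring is flung or dropped (faster than 1.5 m/s) (linear speed of ring above 1.5 m/s).
It fails at once if a bystander is moved by more than 30 mm (distance of any of washer, screwdriver, offcut, jar, wrench, offcut2, cup from where it was at the start of the episode above 0.03 m).
It also fails if it takes over 72 s, if anything falls off the work surface, if the arm or the gripper's body presses on something with over 40 N, if the wrist force passes 120 N, or if a joint passes its speed limit or range.

## Working session

There is one attempt and no reset: what is moved stays moved. The work goes in short steps, Python scripts to look and compute and a tool call to move; the robot and the scene stay as the last step left them, time stands still between calls to the robot, and variables do not carry over. Pictures are saved under pics/ and viewed, and the job is handed in when it is done.

Besides the shell and the picture viewer there is one more tool, called after "Emit:" as a command line: name --argument value ..., lists and objects as JSON in quotes. arm_command: Moves the arm, as the interface text tells. Its arguments: {"type":"object","properties":{"commands":{"type":"string"},"newtons":{"type":"number"}},"required":["commands"]}

```bash
ls; mkdir -p pics
python3 - <<'E'
from plant import monitor, read_camera, get_calibration, arm
import cv2
print(monitor.sense())
for n in ("side","top","wrist"):
    im=read_camera(n); cv2.imwrite(f"pics/a_{n}.png",im[:,:,::-1]); print(n,get_calibration(n))
print(arm.tcp_to_grasp)
E
```

```text
pics
{'time_s': 0.0, 'qpos': array([-1.27542244e+00,  3.53616619e-01,  1.63408881e+00, -3.17132023e-05,
        1.15516078e+00, -2.39315100e-03]), 'qvel': array([-0.00125026, -0.00010871,  0.00020072,  0.00073008,  0.00060031,
       -0.0007123 ]), 'effort': array([-4.16088642e-04, -5.93846333e+01, -3.34215760e+01,  6.98041753e-02,
        2.34815053e-02, -7.86505530e-05]), 'position': array([ 0.18322807, -0.59706275,  0.21390276]), 'eef_rot': array([-3.10559339e+00, -4.65838952e-01,  3.36942844e-04]), 'wrist_force': array([-1.12056434, -0.59369926,  0.7339429 ]), 'ft_torque': array([-0.06022294,  0.04906503, -0.01293852]), 'gripper_width': 0.09215742539054017}
side {'vfov': 55.63532775770497, 'cx': 319.72711753436926, 'cy': 239.33564095236, 'k1': -0.10592862908585647, 'pose': array([[-0.83928461, -0.30267155,  0.45165393,  0.11883642],
       [-0.54364417,  0.4782411 , -0.68973652,  0.71774763],
       [-0.00723585, -0.82442427, -0.56592602,  0.67427845],
       [ 0.        ,  0.        ,  0.        ,  1.        ]])}
top {'vfov': 51.63281549474973, 'cx': 316.7271471790935, 'cy': 237.53247260644142, 'k1': -0.06069446622946088, 'pose': array([[-0.0239124 , -0.99260069,  0.11904647,  0.41870126],
       [-0.99971241,  0.02352575, -0.00465236,  0.00363177],
       [ 0.00181727, -0.11912348, -0.99287778,  1.36106119],
       [ 0.        ,  0.        ,  0.        ,  1.        ]])}
wrist {'vfov': 71.58198083374397, 'cx': 320.64186600233666, 'cy': 230.73559149636833, 'k1': -0.00024377473960886337, 'tool_from_camera': array([[-5.01861148e-04, -9.68132813e-01, -2.50436828e-01,
         6.95127920e-02],
       [ 9.99999686e-01, -3.32441776e-04, -7.18796834e-04,
         1.43116880e-04],
       [ 6.12635137e-04, -2.50437110e-01,  9.68132676e-01,
        -1.70642326e-01],
       [ 0.00000000e+00,  0.00000000e+00,  0.00000000e+00,
         1.00000000e+00]])}
0.0187
```

View pics/a_top.png

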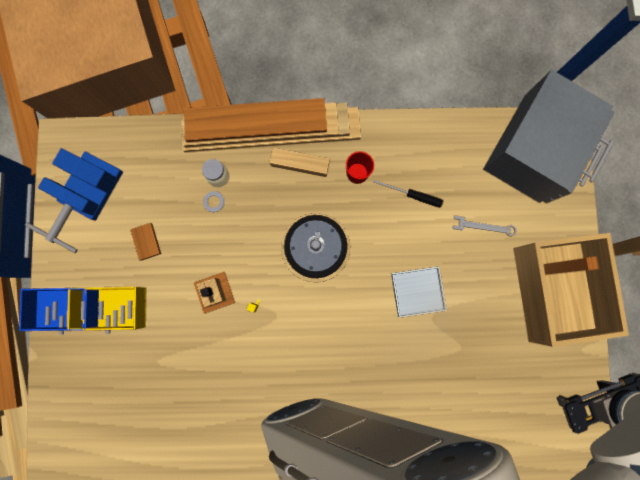

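View pics/a_side.png

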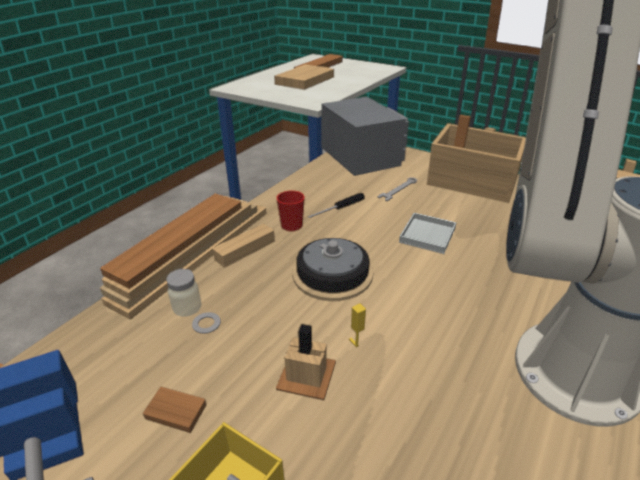

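View pics/a_wrist.png

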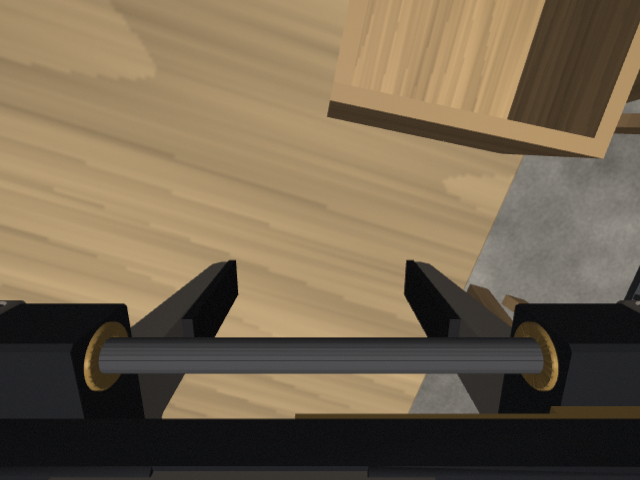

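The top view shows the black pick in its block at about (208,292), the yellow look-alike at (252,307), the wheel at (316,246), the tray at (418,291) and the washer at (213,202). The black-handled one in the wooden block fits the pick. I'll check it and the ear in enlarged crops.

Run:
```python
import cv2,numpy as np
a=cv2.imread('pics/a_top.png'); s=cv2.imread('pics/a_side.png')
f=lambda i,x,y,w,h,k: cv2.resize(i[y:y+h,x:x+w],None,fx=k,fy=k,interpolation=cv2.INTER_CUBIC)
c=np.vstack([np.hstack([f(a,180,260,80,60,5),f(a,280,210,80,60,5)]),np.hstack([f(s,270,300,100,100,4)[:300],f(s,290,225,100,75,4)])])
cv2.imwrite('pics/crop1.png',c)
```

```text
(no output)
```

View pics/crop1.png

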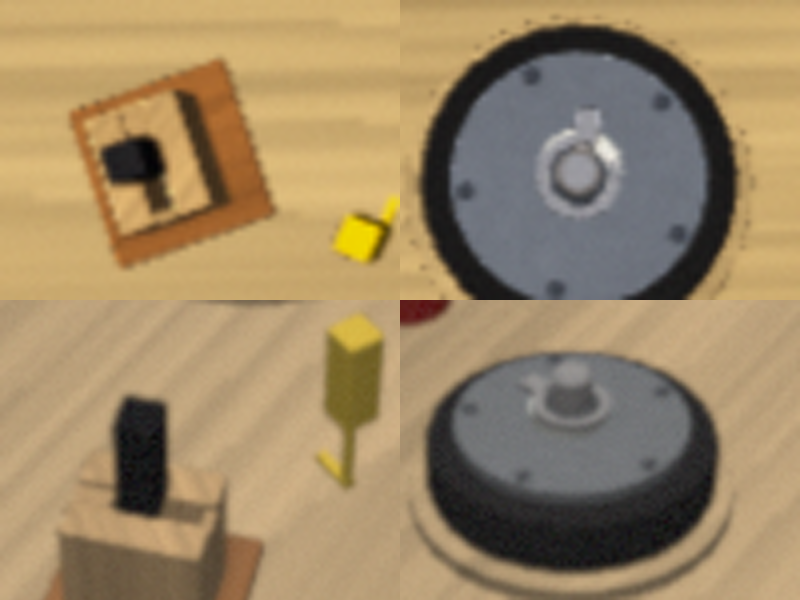

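The crop confirms it. The black square handle stands in the wooden block, with the long slot part (hook side) towards the image's lower right. The yellow one stands on the bench with no block. The ring's ear is at about (397,234) in the top image, pointing up (world +x). Next: coarse positions by rays.

```bash
cat > h.py <<'E'
import numpy as np,cv2
from scipy.spatial.transform import Rotation as Ro
from plant import monitor, read_camera, get_calibration, arm
def cal(n,pose=None):
    c=get_calibration(n); f=240/np.tan(np.radians(c['vfov']/2))
    if n=='wrist':
        T=np.eye(4); T[:3,:3]=Ro.from_rotvec(pose[1]).as_matrix(); T[:3,3]=pose[0]
        P=T@c['tool_from_camera']
    else: P=c['pose']
    return f,c['cx'],c['cy'],c['k1'],P
def ray(C,u,v):
    f,cx,cy,k,P=C; d=np.array([(u-cx)/f,(v-cy)/f]); rd=np.hypot(*d); r=rd
    for _ in range(30): r=rd/(1+k*r*r)
    s=d*(r/rd if rd>0 else 1)
    return P[:3,3],P[:3,:3]@np.array([*s,1.])
def onz(C,u,v,z):
    o,d=ray(C,u,v); return o+d*(z-o[2])/d[2]
def proj(C,X):
    f,cx,cy,k,P=C; p=P[:3,:3].T@(np.asarray(X)-P[:3,3]); s=p[:2]/p[2]; r2=s@s
    return s*(1+k*r2)*f+[cx,cy]
def tri(C1,p1,C2,p2):
    o1,d1=ray(C1,*p1);o2,d2=ray(C2,*p2);d1=d1/np.linalg.norm(d1);d2=d2/np.linalg.norm(d2)
    t=np.linalg.lstsq(np.c_[d1,-d2],o2-o1,rcond=None)[0]
    a=o1+t[0]*d1;b=o2+t[1]*d2
    return (a+b)/2,np.linalg.norm(a-b)
E
python3 - <<'E'
from h import *
a=cv2.imread('pics/a_top.png'); C=cal('top')
hsv=cv2.cvtColor(a,cv2.COLOR_BGR2HSV)
def comps(m,x0,y0,x1,y1,mn=20):
    M=np.zeros_like(m);M[y0:y1,x0:x1]=m[y0:y1,x0:x1]
    cs,_=cv2.findContours(M,cv2.RETR_EXTERNAL,cv2.CHAIN_APPROX_NONE)
    return [c for c in cs if cv2.contourArea(c)>mn]
blk=(hsv[...,2]<60).astype(np.uint8)
for c in comps(blk,275,205,355,290,500):
    (e)=cv2.fitEllipse(c); print('tyre',e, onz(C,*e[0],.045))
blu=((hsv[...,0]>95)&(hsv[...,1]>25)&(hsv[...,2]>60)).astype(np.uint8)
for c in comps(blu,280,210,352,285,300):
    e=cv2.fitEllipse(c); print('hub',e,onz(C,*e[0],.058))
for nm,p in dict(axletop=(280+578/5-80,210+172/5),ear=(280+187/5,210+120/5),handle=(206,291.5)).items():
    pass
print('axle top',onz(C,280+178/5,210+172/5,.092),'ear',onz(C,280+187/5,210+122/5,.07))
print('handle top',onz(C,180+128/5,260+158/5,.125))
for q in [(83,122),(180,92),(213,205),(118,238)]: print('block',onz(C,180+q[0]/5,260+q[1]/5,.07))
for q in [(393,272),(438,266),(445,311),(399,317)]: print('tray',onz(C,*q,.022))
print('foot',[onz(C,180+q[0]/5,260+q[1]/5,.01).round(3) for q in [(72,113),(222,60),(272,213),(122,267)]])
E
```

```text
tyre ((315.3758850097656, 246.129638671875), (61.029659271240234, 61.36529541015625), 168.4381561279297) [0.55350225 0.00161904 0.045     ]
hub ((315.3487854003906, 245.38645935058594), (49.38789367675781, 50.14338302612305), 80.95950317382812) [0.55414422 0.00166393 0.058     ]
axle top [0.55314491 0.00100912 0.092     ] ear [ 0.58173152 -0.00438014  0.07      ]
handle top [0.43814858 0.27718771 0.125     ]
block [0.45815292 0.312906   0.07      ]
block [0.47263991 0.26216472 0.07      ]
block [0.41384242 0.24514094 0.07      ]
block [0.39788433 0.29458978 0.07      ]
tray [ 0.4806196  -0.20639046  0.022     ]
tray [ 0.49374167 -0.32952726  0.022     ]
tray [ 0.3723452  -0.34242385  0.022     ]
tray [ 0.35987084 -0.21766973  0.022     ]
foot [array([0.465, 0.333, 0.01 ]), array([0.492, 0.251, 0.01 ]), array([0.409, 0.224, 0.01 ]), array([0.381, 0.306, 0.01 ])]
```

```bash
cat >> h.py <<'E'
def az2R(a):  # tool down, tool x at azimuth a (deg)
    a=np.radians(a); x=np.array([np.cos(a),np.sin(a),0]); z=np.array([0,0,-1.]); return np.c_[x,np.cross(z,x),z]
def plan(p,a=None,R=None):
    s=monitor.sense(); R0=Ro.from_rotvec(s['eef_rot']).as_matrix()
    R1=az2R(a) if R is None else R
    d=R0.T@(np.array(p)-s['position'])/.3; w=Ro.from_matrix(R0.T@R1).as_rotvec()/1.5
    print('t',round(s['time_s'],2),'pos',s['position'].round(4),'xaz',np.degrees(np.arctan2(R0[1,0],R0[0,0])).round(2),'tilt',(R0[:2,2]).round(4),'F',s['wrist_force'].round(2),'M',s['ft_torque'].round(3),'w',round(s['gripper_width']*1e3,1))
    print('  cmd',' '.join(f'{v:.4f}' for v in [*d,*w]))
    return d,w
def snap(n,fn):
    s=monitor.sense(); im=read_camera(n)[:,:,::-1].copy(); cv2.imwrite('pics/'+fn,im); return im,cal(n,(s['position'],s['eef_rot']))
E
python3 - <<'E'
from h import *
plan((.37,-.30,.22),50); plan((.55,0,.2),79)
E
```

```text
t 0.15 pos [ 0.1833 -0.5972  0.214 ] xaz 17.06 tilt [-0.0003  0.001 ] F [0.35 0.45 0.55] M [-0.008 -0.022  0.017] w 91.6
  cmd 0.8856 -0.7643 -0.0191 -0.0007 -0.0002 -0.3832
t 0.15 pos [ 0.1833 -0.5972  0.214 ] xaz 17.06 tilt [-0.0003  0.001 ] F [0.35 0.45 0.55] M [-0.008 -0.022  0.017] w 91.6
  cmd 1.7526 -1.5441 0.0484 -0.0006 -0.0004 -0.7207
```

Emit:
arm_command --commands "0.886 -0.764 -0.019 0 0 -0.383 90; 0.886 -0.764 -0.019 0 0 -0.383 90; 0.886 -0.764 -0.019 0 0 -0.383 90; 0.886 -0.764 -0.019 0 0 -0.383 90; 0.886 -0.764 -0.019 0 0 -0.383 90; 0.886 -0.764 -0.019 0 0 -0.383 90; 0.886 -0.764 -0.019 0 0 -0.383 90; 0.886 -0.764 -0.019 0 0 -0.383 90; 0.886 -0.764 -0.019 0 0 -0.383 90; 0.886 -0.764 -0.019 0 0 -0.383 90" --newtons 30

```text
time_s: 0.98
position: [0.3717, -0.2974, 0.2203]
eef_rot: [-2.845, -1.332, -0.001]
wrist_force: [0.1, -1.1, -0.9]
gripper_width: 0.0902
```

Run:
```python
from h import *
plan((.55,0,.2),79)
```

```text
t 0.98 pos [ 0.3717 -0.2974  0.2203] xaz 50.17 tilt [0.0004 0.0009] F [ 0.14 -1.13 -0.88] M [-0.009 -0.019  0.034] w 90.2
  cmd 1.1421 -0.1783 0.0689 -0.0000 -0.0007 -0.3354
```

Emit:
arm_command --commands "1 -0.17 0.069 0 0 -0.335 90; 1 -0.17 0.069 0 0 -0.335 90; 1 -0.17 0.069 0 0 -0.335 90; 1 -0.17 0.069 0 0 -0.335 90; 1 -0.17 0.069 0 0 -0.335 90; 1 -0.17 0.069 0 0 -0.335 90; 1 -0.17 0.069 0 0 -0.335 90; 1 -0.17 0.069 0 0 -0.335 90; 1 -0.17 0.069 0 0 -0.335 90; 1 -0.17 0.069 0 0 -0.335 90"

```text
time_s: 1.82
position: [0.5238, -0.0384, 0.1992]
eef_rot: [-2.426, -1.995, 0.002]
wrist_force: [0.9, -1.0, 0.3]
gripper_width: 0.0898
```

Run:
```python
from h import *
snap('wrist','w1.png')
plan((.436,.2785,.22),107.5)
```

```text
t 1.87 pos [ 0.5234 -0.0391  0.1993] xaz 78.78 tilt [-0.0011 -0.0006] F [ 0.29  0.1  -0.58] M [-0.031 -0.07   0.003] w 90.0
  cmd 0.9815 -0.4920 -0.0694 -0.0008 0.0004 -0.3342
```

View pics/w1.png

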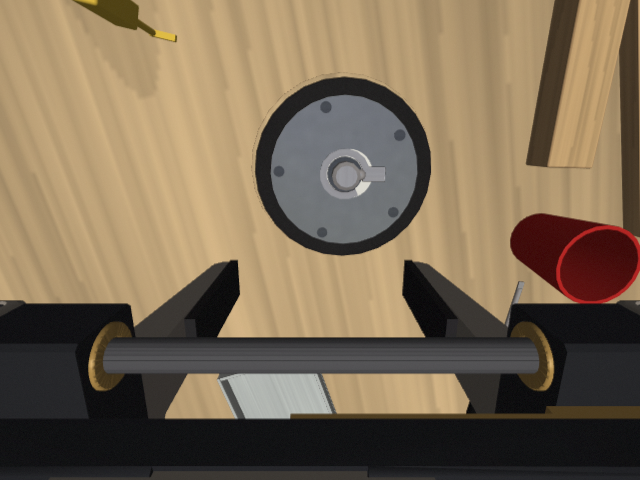

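The wrist view shows the wheel at (343,166), the axle top at (346,174), the ear pointing right at about (378,174), and white collar showing in the gap at (365,185). I'll measure from a crop and move on.

Run:
```python
from h import *
a=cv2.imread('pics/w1.png')
cv2.imwrite('pics/w1c.png',cv2.resize(a[140:210,305:405],None,fx=8,fy=8,interpolation=cv2.INTER_CUBIC))
hsv=cv2.cvtColor(a,cv2.COLOR_BGR2HSV)
C=cal('wrist',(np.array([.5234,-.0391,.1993]),Ro.from_matrix(az2R(78.78)).as_rotvec()))
m=((hsv[...,0]>95)&(hsv[...,1]>15)&(hsv[...,2]>60)).astype(np.uint8)
m[:90]=0;m[250:]=0;m[:,:250]=0;m[:,435:]=0
cs,_=cv2.findContours(m,cv2.RETR_EXTERNAL,cv2.CHAIN_APPROX_NONE)
c=max(cs,key=cv2.contourArea); (u,v),r=cv2.minEnclosingCircle(c); e=cv2.fitEllipse(c)
print(e,onz(C,*e[0],.058), [ (onz(C,*p[0],.058)-onz(C,*e[0],.058)) for p in c[::60]])
```

```text
((342.8606262207031, 151.7481231689453), (104.82372283935547, 136.52301025390625), 82.97044372558594) [0.55503078 0.01948688 0.058     ] [array([0.00704504, 0.04790734, 0.        ]), array([-0.0482391 ,  0.02984346,  0.        ]), array([-0.06746759, -0.01268665,  0.        ]), array([-0.04844109, -0.02597584,  0.        ]), array([-0.03414355, -0.04041553,  0.        ]), array([-0.00688795, -0.05467164,  0.        ]), array([ 0.02045587, -0.04641469,  0.        ]), array([-0.0013138 , -0.04499602,  0.        ]), array([-0.02394405, -0.0375862 ,  0.        ]), array([-0.0047964 ,  0.00343568,  0.        ]), array([ 0.03590301, -0.02574029,  0.        ]), array([ 0.02511644, -0.03488264,  0.        ]), array([ 0.02600569, -0.0475182 ,  0.        ]), array([ 0.04918276, -0.0377728 ,  0.        ]), array([ 0.05158128, -0.02699617,  0.        ]), array([0.05952469, 0.00489801, 0.        ]), array([0.01635131, 0.04522127, 0.        ])]
```

View pics/w1c.png

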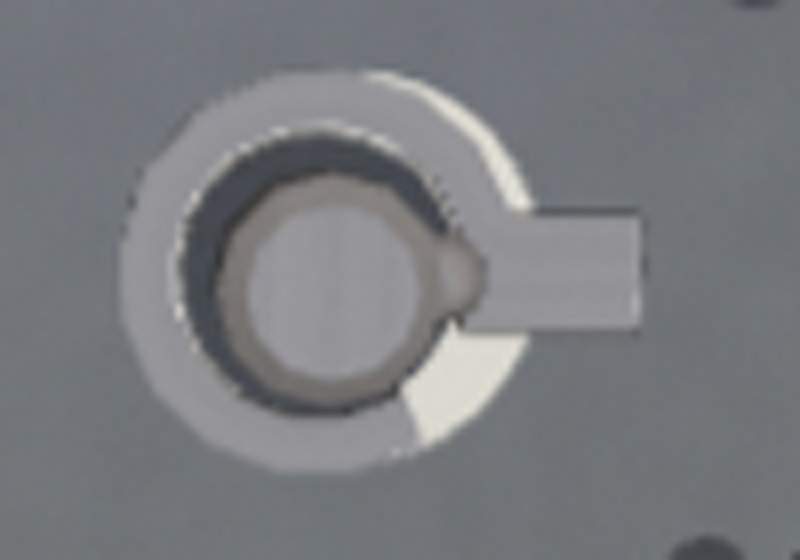

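Emit:
arm_command --commands "0.981 -0.492 -0.069 0 0 -0.334 90; 0.981 -0.492 -0.069 0 0 -0.334 90; 0.981 -0.492 -0.069 0 0 -0.334 90; 0.981 -0.492 -0.069 0 0 -0.334 90; 0.981 -0.492 -0.069 0 0 -0.334 90; 0.981 -0.492 -0.069 0 0 -0.334 90; 0.981 -0.492 -0.069 0 0 -0.334 90; 0.981 -0.492 -0.069 0 0 -0.334 90; 0.981 -0.492 -0.069 0 0 -0.334 90; 0.981 -0.492 -0.069 0 0 -0.334 90; 0.981 -0.492 -0.069 0 0 -0.334 90"

```text
time_s: 2.78
position: [0.4369, 0.2777, 0.2202]
eef_rot: [1.859, 2.532, -0.001]
wrist_force: [-0.1, -0.6, 0.6]
gripper_width: 0.09
```

Run:
```python
from h import *
plan((.436,.2785,.22),107.5)
snap('wrist','w2.png')
```

```text
t 2.78 pos [0.4369 0.2777 0.2202] xaz 107.44 tilt [-0.0001 -0.0009] F [-0.13 -0.58  0.57] M [-0.057 -0.139 -0.006] w 90.0
  cmd 0.0033 -0.0021 0.0007 -0.0002 0.0006 -0.0007
```

View pics/w2.png

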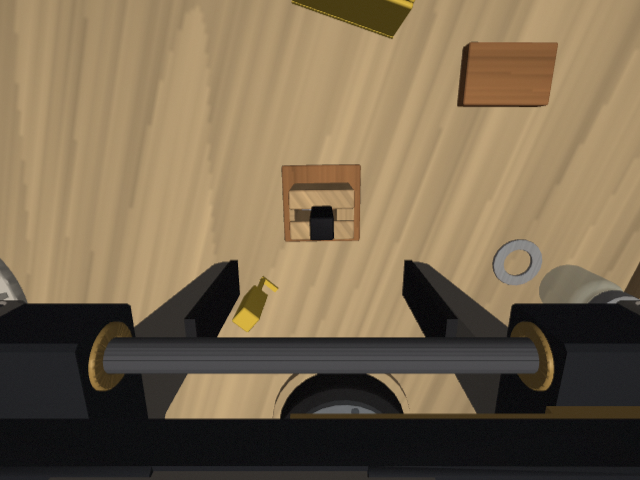

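The pick handle top is at about (321,225) and the block at (321,205), square to the image; the long part of the slot is at the left (hook side). The collar side lies about 24 mm out on the ear side. Computing.

Run:
```python
from h import *
C1=cal('wrist',(np.array([.5234,-.0391,.1993]),Ro.from_matrix(az2R(78.78)).as_rotvec()))
o=onz(C1,305+317/8,140+271/8,.07); e=onz(C1,305+640/8,140+271/8,.07); ax=onz(C1,305+334/8,140+277/8,.092)
ctop=onz(C1,305+535/8,140+260/8,.065)
print('ring c',o,'ear',e,'len',np.linalg.norm(e-o),'az',np.degrees(np.arctan2(*(e-o)[1::-1])),'axle',ax,'collar edge r',np.linalg.norm(ctop[:2]-o[:2]))
s=monitor.sense()
C=cal('wrist',(s['position'],s['eef_rot']))
a=cv2.imread('pics/w2.png')
cv2.imwrite('pics/w2c.png',cv2.resize(a[155:250,270:370],None,fx=6,fy=6,interpolation=cv2.INTER_CUBIC))
g=cv2.cvtColor(a,cv2.COLOR_BGR2GRAY)
m=(g<45).astype(np.uint8); m[:195]=0;m[250:]=0;m[:,:290]=0;m[:,350:]=0
cs,_=cv2.findContours(m,cv2.RETR_EXTERNAL,cv2.CHAIN_APPROX_NONE)
for c in cs:
  if cv2.contourArea(c)>50: print(cv2.boundingRect(c),cv2.minAreaRect(c))
for z in(.0,):pass
for q in [(289,190.5),(354.5,190.5),(354.5,241),(289,241)]: print('blocktop',onz(C,*q,.07))
for q in [(282,165),(360,164),(360,240),(285,241)]: print('foot',onz(C,*q,.01))
```

```text
ring c [0.55243164 0.00101822 0.07      ] ear [ 0.58772688 -0.00600128  0.07      ] len 0.035986489465512764 az -11.248195106256933 axle [0.5528656 0.0021808 0.092    ] collar edge r 0.02501518928903285
(310, 206, 24, 34) ((321.5, 222.5), (33.0, 23.0), 90.0)
blocktop [0.39901323 0.29418457 0.07      ]
blocktop [0.45935944 0.31304198 0.07      ]
blocktop [0.47572996 0.26498241 0.07      ]
blocktop [0.41299639 0.24537506 0.07      ]
foot [0.38051112 0.31007751 0.01      ]
foot [0.46384664 0.33727283 0.01      ]
foot [0.49284693 0.25327492 0.01      ]
foot [0.40798395 0.22545263 0.01      ]
```

View pics/w2c.png

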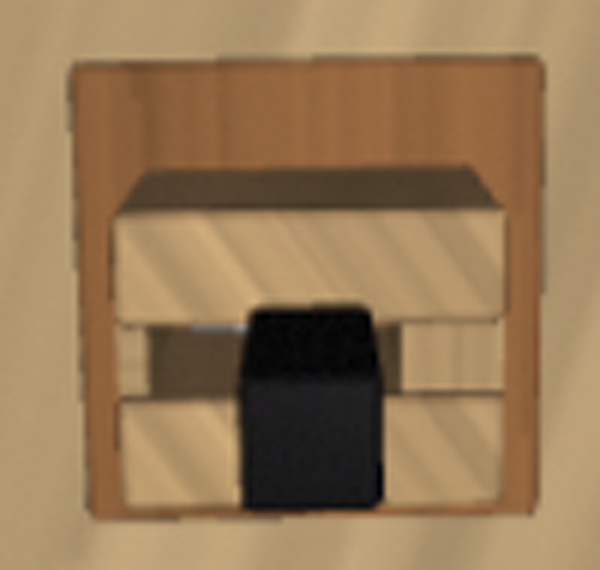

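Run:
```python
from h import *
s=monitor.sense(); C=cal('wrist',(s['position'],s['eef_rot']))
h=onz(C,270+311/6-.4,155+443/6-.4,.125); print(h, np.linalg.norm(onz(C,270+240/6,229,.125)-onz(C,270+382/6,229,.125)))
b=np.mean([onz(C,*q,.07) for q in [(289,190),(353.5,190),(353,239.5),(290,239.5)]],0);print('block',b)
# handle foot / slot centre line on block top
print(onz(C,270+311/6,155+361/6,.07))
plan((*h[:2],.112),107.44)
```

```text
[0.43594187 0.28065984 0.125     ] 0.01949334377733364
block [0.4361187  0.28026418 0.07      ]
[0.43653169 0.28044971 0.07      ]
t 2.83 pos [0.4371 0.2775 0.2202] xaz 107.38 tilt [-0.0001 -0.0008] F [ 0.06 -0.7   0.24] M [ 0.005 -0.11   0.065] w 90.2
  cmd 0.0115 -0.0002 0.3607 -0.0003 0.0005 -0.0007
```

Emit:
arm_command --commands "0.011 0 0.3 0 0 0 90; 0.011 0 0.3 0 0 0 90; 0.011 0 0.44 0 0 0 90; 0.011 0 0.467 0 0 0 90; 0.011 0 0.467 0 0 0 90; 0.011 0 0.467 0 0 0 50; 0.011 0 0.467 0 0 0 40; 0.011 0 0.467 0 0 0 30; 0.011 0 0.467 0 0 0 24; 0.011 0 0.467 0 0 0 18; 0.011 0 0.467 0 0 0 14; 0.011 0 0.467 0 0 0 10; 0.011 0 0.467 0 0 0 10" --newtons 40

```text
time_s: 3.92
position: [0.4357, 0.2828, 0.0804]
eef_rot: [1.858, 2.533, 0.001]
wrist_force: [-0.6, -0.1, -0.5]
gripper_width: 0.0385
```

Run:
```python
from h import *
plan((.436,.2805,.22),107.44)
snap('wrist','w3.png');snap('side','s3.png')
```

```text
t 3.92 pos [0.4357 0.2828 0.0804] xaz 107.49 tilt [0.0003 0.0002] F [-0.63 -0.11 -0.53] M [-0.051 -0.085  0.036] w 38.5
  cmd -0.0077 -0.0012 -0.4652 0.0002 -0.0001 0.0005
```

View pics/w3.png

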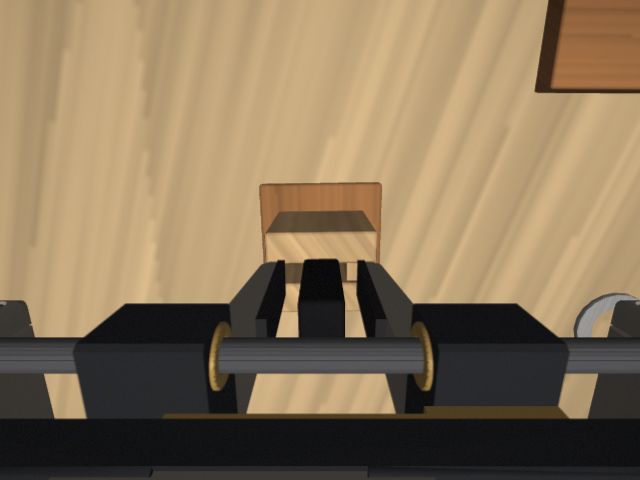

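The handle is centred between the fingers, which are still closing. I'll nudge back by 2.3 mm and finish closing.

Emit:
arm_command --commands "-0.008 0 0 0 0 0 10; -0.008 0 0 0 0 0 10; -0.008 0 0 0 0 0 10; -0.008 0 0 0 0 0 10; -0.008 0 0 0 0 0 10; -0.008 0 0 0 0 0 10" --newtons 40

```text
time_s: 4.52
position: [0.4363, 0.2804, 0.0801]
eef_rot: [-1.858, -2.533, 0.0]
wrist_force: [0.3, 0.2, -1.3]
gripper_width: 0.0199
```

Run:
```python
from h import *
for i in range(3): plan((.436,.2805,.22),107.44)
```

```text
t 4.52 pos [0.4363 0.2804 0.0801] xaz 107.47 tilt [-0.0001 -0.0001] F [ 0.32  0.23 -1.29] M [-0.014 -0.079 -0.029] w 19.9
  cmd 0.0006 -0.0010 -0.4663 -0.0001 0.0000 0.0004
t 4.52 pos [0.4363 0.2804 0.0801] xaz 107.47 tilt [-0.0001 -0.0001] F [ 0.32  0.23 -1.29] M [-0.014 -0.079 -0.029] w 19.9
  cmd 0.0006 -0.0010 -0.4663 -0.0001 0.0000 0.0004
t 4.52 pos [0.4363 0.2804 0.0801] xaz 107.47 tilt [-0.0001 -0.0001] F [ 0.32  0.23 -1.29] M [-0.014 -0.079 -0.029] w 19.9
  cmd 0.0006 -0.0010 -0.4663 -0.0001 0.0000 0.0004
```

Emit:
arm_command --commands "0 0 -0.1 0 0 0 10; 0 0 -0.2 0 0 0 10; 0 0 -0.3 0 0 0 10; 0 0 -0.4 0 0 0 10; 0 0 -0.467 0 0 0 10; 0 0 -0.467 0 0 0 10"

```text
time_s: 5.02
position: [0.4384, 0.2818, 0.2247]
eef_rot: [1.857, 2.531, 0.01]
wrist_force: [0.5, -0.5, 0.4]
gripper_width: 0.0199
```

Run:
```python
from h import *
E=np.array([.5525,.0013]); u=np.array([np.cos(np.radians(-11.25)),np.sin(np.radians(-11.25))])
g=E+u*(.022+.052)
print(g)
plan((*g,.18),360-281.25)
snap('side','s4.png');snap('wrist','w4.png')
```

```text
[ 0.62507811 -0.01313668]
t 5.02 pos [0.4384 0.2818 0.2247] xaz 107.48 tilt [0.0059 0.0039] F [ 0.48 -0.55  0.35] M [-0.06  -0.154  0.01 ] w 19.9
  cmd -1.1249 0.2972 0.1488 0.0041 -0.0024 0.3342
```

View pics/s4.png

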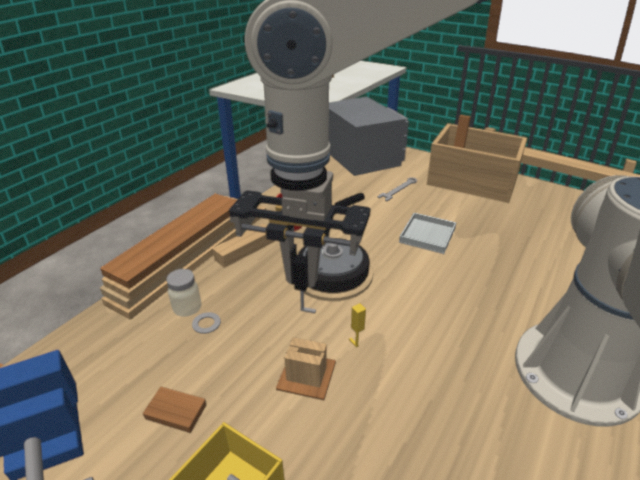

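View pics/w4.png

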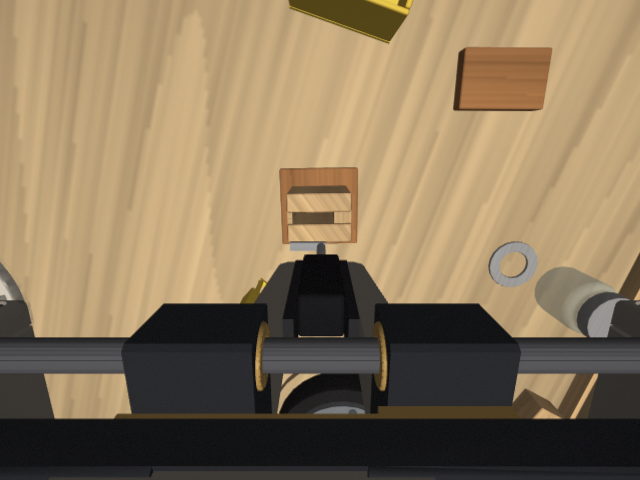

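The pick is held upright, with the hook at about (305,245) in the wrist view pointing image-left, and the block is empty. Moving to the wheel.

Emit:
arm_command --commands "-1 0.297 0.05 0 0 0.334 10; -1 0.297 0.05 0 0 0.334 10; -1 0.297 0.05 0 0 0.334 10; -1 0.297 0.05 0 0 0.334 10; -1 0.297 0.05 0 0 0.334 10; -1 0.297 0.05 0 0 0.334 10; -1 0.297 0.05 0 0 0.334 10; -1 0.297 0.05 0 0 0.334 10; -1 0.297 0.05 0 0 0.334 10; -1 0.297 0.05 0 0 0.334 10; -1 0.297 0.05 0 0 0.334 10"

```text
time_s: 6.03
position: [0.6101, 0.0214, 0.2036]
eef_rot: [-2.427, -1.992, 0.003]
wrist_force: [0.4, -0.5, -0.3]
gripper_width: 0.0195
```

Run:
```python
from h import *
snap('wrist','w5.png')
plan((.6251,-.0131,.135),78.75)
```

```text
t 6.08 pos [0.6102 0.0219 0.2041] xaz 78.8 tilt [-0.0022  0.0003] F [-0.24  0.33 -0.26] M [-0.044 -0.087  0.007] w 19.6
  cmd -0.1047 0.0718 0.2302 -0.0015 0.0001 0.0006
```

View pics/w5.png

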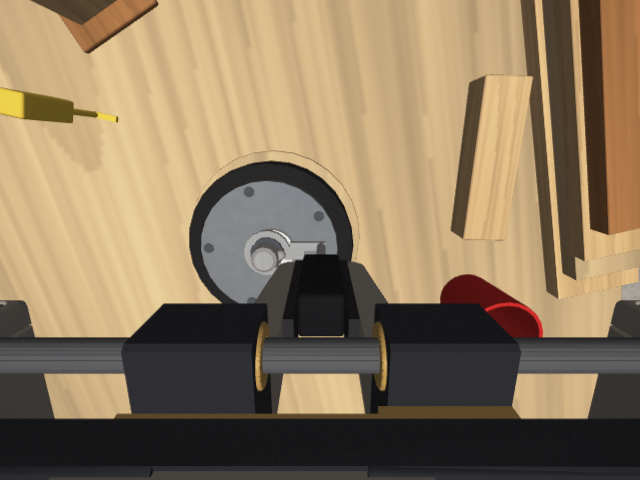

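Emit:
arm_command --commands "-0.105 0.072 0.1 0 0 0 10; -0.105 0.072 0.17 0 0 0 10; -0.105 0.072 0.23 0 0 0 10; -0.105 0.072 0.23 0 0 0 10; -0.105 0.072 0.23 0 0 0 10"

```text
time_s: 6.5
position: [0.6253, -0.0129, 0.1356]
eef_rot: [-2.426, -1.994, 0.003]
wrist_force: [0.1, 1.3, 0.2]
gripper_width: 0.0197
```

Run:
```python
from h import *
a,_=snap('wrist','w6.png')
cv2.imwrite('pics/w6c.png',cv2.resize(a[150:310,170:370],None,fx=4,fy=4,interpolation=cv2.INTER_CUBIC))
plan((.6251,-.0131,.1176),78.75)
b,_=snap('side','s6.png')
cv2.imwrite('pics/s6c.png',cv2.resize(b[190:310,260:400],None,fx=5,fy=5,interpolation=cv2.INTER_CUBIC))
```

```text
t 6.55 pos [ 0.6263 -0.0129  0.1369] xaz 78.84 tilt [-0.0001  0.0002] F [ 0.24 -0.18 -0.05] M [-0.007 -0.038  0.014] w 20.0
  cmd -0.0013 -0.0040 0.0642 -0.0001 -0.0001 0.0011
```

View pics/w6c.png

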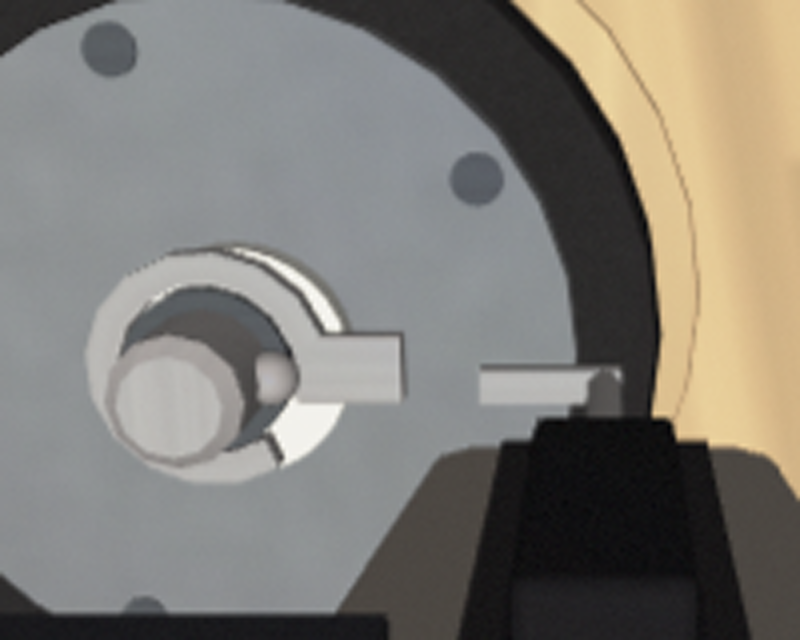

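View pics/s6c.png

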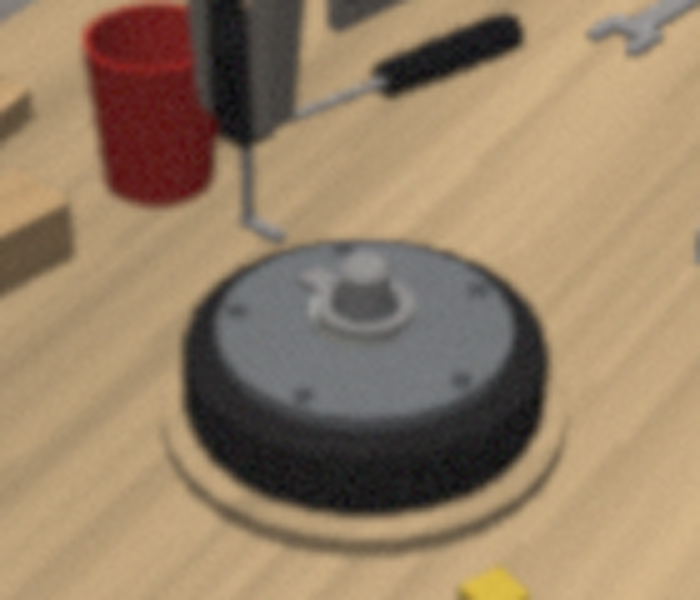

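The crop shows the ear at (400,368), the hook tip at (481,385) pointing left at it, and the shank under the handle. Checking the lateral alignment by rays.

Run:
```python
from h import *
s=monitor.sense()
C=cal('wrist',(np.array([.6258,-.0129,.1362]),Ro.from_matrix(az2R(78.8)).as_rotvec()))
p=lambda x,y:(170+x/4,150+y/4)
u=np.array([np.cos(np.radians(-11.25)),np.sin(np.radians(-11.25))]);v=np.array([-u[1],u[0]]);E=np.array([.5525,.0013])
for n,q,z in [('ear outer',(404,367),.070),('tip',(480,384.5),.0822),('axle',(172,400),.092),('collar edge',(348,365),.065)]:
    w=onz(C,*p(*q),z); print(n,w.round(4),'r',((w[:2]-E)@u).round(4),'lat',((w[:2]-E)@v).round(4))
plan((.6251,-.0131,.1176),78.75)
```

```text
ear outer [ 0.5891 -0.0054  0.07  ] r 0.0372 lat 0.0005
tip [ 0.6041 -0.008   0.0822] r 0.0524 lat 0.0009
axle [0.5539 0.0022 0.092 ] r 0.0012 lat 0.0012
collar edge [ 0.5778 -0.0043  0.065 ] r 0.0259 lat -0.0005
t 6.6 pos [ 0.627  -0.0131  0.1376] xaz 78.84 tilt [0.0015 0.0001] F [-0.5  -0.74 -0.64] M [-0.059 -0.131 -0.026] w 20.0
  cmd -0.0012 -0.0062 0.0667 0.0009 -0.0003 0.0011
```

Emit:
arm_command --commands "0 -0.003 0.02 0 0 0 10; 0 -0.003 0.04 0 0 0 10; 0 -0.003 0.05 0 0 0 10; 0 -0.003 0.053 0 0 0 10; 0 -0.003 0.053 0 0 0 10; 0 -0.003 0.053 0 0 0 10; 0 -0.003 0.053 0 0 0 10"

```text
time_s: 7.18
position: [0.6258, -0.0139, 0.1206]
eef_rot: [2.428, 1.993, 0.0]
wrist_force: [0.3, 0.5, -0.3]
gripper_width: 0.02
```

Emit:
arm_command --commands "0 0 0 0 0 0 10; 0 0 0 0 0 0 10"

```text
time_s: 7.35
position: [0.6257, -0.0139, 0.1205]
eef_rot: [2.428, 1.993, 0.0]
wrist_force: [-0.3, -0.1, -1.2]
gripper_width: 0.0199
```

Run:
```python
from h import *
plan((.6251,-.0131,.1176),78.75)
```

```text
t 7.35 pos [ 0.6257 -0.0139  0.1205] xaz 78.77 tilt [0.0003 0.    ] F [-0.27 -0.14 -1.15] M [-0.035 -0.056 -0.017] w 19.9
  cmd 0.0023 -0.0026 0.0098 0.0002 -0.0000 0.0002
```

Emit:
arm_command --commands "0 0 0.003 0 0 0 10; 0 0 0.006 0 0 0 10; 0 0 0.009 0 0 0 10; 0 0 0.009 0 0 0 10; 0 0 0.009 0 0 0 10"

```text
time_s: 7.77
position: [0.6255, -0.0139, 0.1175]
eef_rot: [-2.428, -1.993, 0.0]
wrist_force: [0.0, -0.6, 0.2]
gripper_width: 0.0197
```

Emit:
arm_command --commands "0 0 0.002 0 0 0 10; 0 0 0.003 0 0 0 10; 0 0 0.003 0 0 0 10"

```text
time_s: 8.02
position: [0.6256, -0.0139, 0.1167]
eef_rot: [-2.428, -1.993, 0.0]
wrist_force: [-1.0, -0.3, -0.3]
gripper_width: 0.0198
```

Emit:
arm_command --commands "0 0 0.001 0 0 0 10; 0 0 0.002 0 0 0 10; 0 0 0.002 0 0 0 10"

```text
time_s: 8.27
position: [0.6256, -0.0139, 0.1162]
eef_rot: [2.428, 1.993, 0.0]
wrist_force: [0.0, -0.8, -0.0]
gripper_width: 0.0199
```

Emit:
arm_command --commands "0 0 0.001 0 0 0 10; 0 0 0.002 0 0 0 10; 0 0 0.002 0 0 0 10"

```text
time_s: 8.52
position: [0.6257, -0.0139, 0.1161]
eef_rot: [2.428, 1.993, 0.0]
wrist_force: [-1.9, -1.4, 5.4]
gripper_width: 0.0198
```

Hub felt at TCP z = 0.116, which agrees with the geometry. I'll back off 1.5 mm and go in under the ear.

Emit:
arm_command --commands "0 0 -0.007 0 0 0 10; 0 0 -0.007 0 0 0 10; 0 -0.015 -0.007 0 0 0 10; 0 -0.03 -0.007 0 0 0 10; 0 -0.045 -0.007 0 0 0 10; 0 -0.055 -0.007 0 0 0 10; 0 -0.065 -0.007 0 0 0 10; 0 -0.065 -0.007 0 0 0 10; 0 -0.065 -0.007 0 0 0 10"

```text
time_s: 9.27
position: [0.6064, -0.0101, 0.1178]
eef_rot: [2.428, 1.993, 0.0]
wrist_force: [0.2, 0.9, -0.8]
gripper_width: 0.0197
```

Run:
```python
from h import *
a,_=snap('wrist','w7.png')
cv2.imwrite('pics/w7c.png',cv2.resize(a[150:310,170:370],None,fx=4,fy=4,interpolation=cv2.INTER_CUBIC))
plan((.6,-.01,.1176),78.75)
```

```text
t 9.32 pos [ 0.6066 -0.0101  0.1178] xaz 78.77 tilt [ 0.0004 -0.    ] F [-0.51  0.51  0.09] M [-0.077 -0.044 -0.029] w 19.9
  cmd -0.0041 -0.0217 0.0007 0.0002 -0.0000 0.0003
```

View pics/w7c.png

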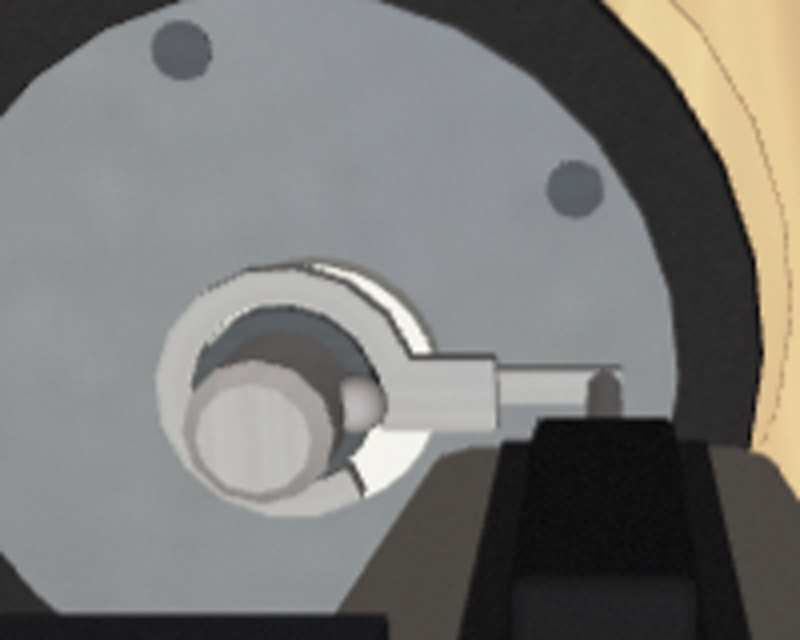

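The hook passes under the ear: it is visible from (498,385) to the shank at (605,385) and hidden further in. Easing in to the collar.

Emit:
arm_command --commands "0 -0.005 0 0 0 0 10; 0 -0.01 0 0 0 0 10; 0 -0.013 0 0 0 0 10; 0 -0.013 0 0 0 0 10; 0 -0.013 0 0 0 0 10"

```text
time_s: 9.73
position: [0.6027, -0.0094, 0.1177]
eef_rot: [2.428, 1.993, 0.0]
wrist_force: [0.5, 0.3, -0.5]
gripper_width: 0.0197
```

Emit:
arm_command --commands "0 -0.002 0 0 0 0 10; 0 -0.004 0 0 0 0 10; 0 -0.004 0 0 0 0 10"

```text
time_s: 9.98
position: [0.6014, -0.0091, 0.1177]
eef_rot: [-2.428, -1.993, 0.0]
wrist_force: [-0.2, 0.1, -0.5]
gripper_width: 0.0197
```

Emit:
arm_command --commands "0 -0.002 0 0 0 0 10; 0 -0.004 0 0 0 0 10; 0 -0.004 0 0 0 0 10"

```text
time_s: 10.23
position: [0.6002, -0.0089, 0.1176]
eef_rot: [-2.428, -1.993, 0.0]
wrist_force: [-0.4, 0.6, -1.2]
gripper_width: 0.0197
```

Emit:
arm_command --commands "0 -0.002 0 0 0 0 10; 0 -0.003 0 0 0 0 10; 0 -0.003 0 0 0 0 10"

```text
time_s: 10.48
position: [0.5994, -0.0087, 0.1177]
eef_rot: [2.428, 1.993, 0.0]
wrist_force: [-0.0, -0.4, -0.2]
gripper_width: 0.0197
```

Emit:
arm_command --commands "0 -0.001 0 0 0 0 10; 0 -0.002 0 0 0 0 10; 0 -0.002 0 0 0 0 10"

```text
time_s: 10.73
position: [0.5992, -0.0086, 0.1178]
eef_rot: [2.428, 1.993, 0.001]
wrist_force: [2.0, -1.2, -1.4]
gripper_width: 0.0199
```

Emit:
arm_command --commands "0 -0.001 0 0 0 0 10; 0 -0.002 0 0 0 0 10; 0 -0.002 0 0 0 0 10"

```text
time_s: 10.98
position: [0.5991, -0.0086, 0.1179]
eef_rot: [2.427, 1.993, 0.002]
wrist_force: [5.1, -2.1, -1.8]
gripper_width: 0.02
```

Contact with the collar is steady at about 5 N. I'll relieve it slightly and start lifting slowly.

Emit:
arm_command --commands "0 0.004 0 0 0 0 10; 0 0.005 -0.003 0 0 0 10; 0 0.005 -0.006 0 0 0 10; 0 0.005 -0.009 0 0 0 10; 0 0.005 -0.012 0 0 0 10; 0 0.005 -0.015 0 0 0 10; 0 0.005 -0.018 0 0 0 10; 0 0.005 -0.02 0 0 0 10; 0 0.005 -0.02 0 0 0 10"

```text
time_s: 11.73
position: [0.5994, -0.0088, 0.1234]
eef_rot: [-2.428, -1.993, 0.001]
wrist_force: [2.3, -0.1, -6.1]
gripper_width: 0.02
```

Emit:
arm_command --commands "0 0 -0.003 0 0 0 10; 0 0 -0.006 0 0 0 10; 0 0 -0.009 0 0 0 10; 0 0 -0.012 0 0 0 10; 0 0 -0.012 0 0 0 10"

```text
time_s: 12.15
position: [0.5994, -0.0087, 0.1277]
eef_rot: [-2.428, -1.993, 0.001]
wrist_force: [0.2, 0.7, -2.3]
gripper_width: 0.0197
```

Run:
```python
from h import *
a,_=snap('wrist','w8.png')
cv2.imwrite('pics/w8c.png',cv2.resize(a[150:310,170:370],None,fx=4,fy=4,interpolation=cv2.INTER_CUBIC))
plan((.6,-.01,.1176),78.75)
b,_=snap('side','s8.png')
cv2.imwrite('pics/s8c.png',cv2.resize(b[190:310,260:400],None,fx=5,fy=5,interpolation=cv2.INTER_CUBIC))
```

```text
t 12.2 pos [ 0.5997 -0.0087  0.1278] xaz 78.77 tilt [-0.      0.0001] F [-1.29  0.01 -1.35] M [-0.015 -0.005 -0.008] w 19.9
  cmd -0.0040 0.0019 0.0338 -0.0000 -0.0001 0.0003
```

View pics/w8c.png

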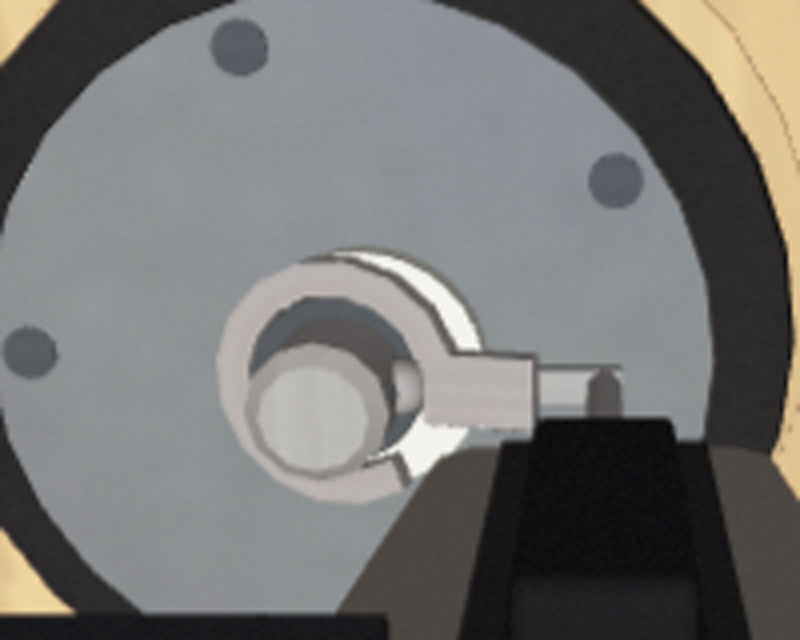

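View pics/s8c.png

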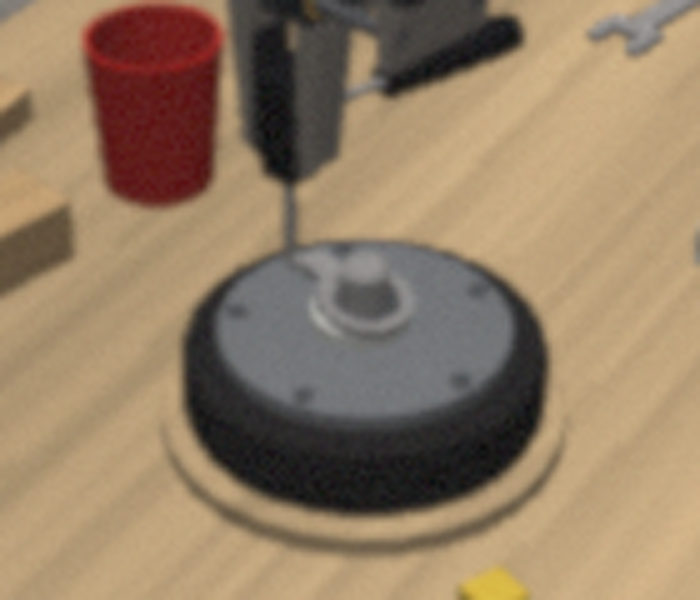

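The ring is tilting with the ear on the hook; the ear is up about 9 mm. Continuing.

Emit:
arm_command --commands "0 0 -0.003 0 0 0 10; 0 0 -0.006 0 0 0 10; 0 0 -0.009 0 0 0 10; 0 0 -0.012 0 0 0 10; 0 0 -0.015 0 0 0 10; 0 0 -0.015 0 0 0 10"

```text
time_s: 12.75
position: [0.6002, -0.0088, 0.1324]
eef_rot: [2.428, 1.993, 0.001]
wrist_force: [0.3, -1.1, 0.1]
gripper_width: 0.0198
```

Emit:
arm_command --commands "0 0 -0.003 0 0 0 10; 0 0 -0.006 0 0 0 10; 0 0 -0.009 0 0 0 10; 0 0 -0.012 0 0 0 10; 0 0 -0.012 0 0 0 10"

```text
time_s: 13.17
position: [0.5999, -0.0088, 0.1357]
eef_rot: [2.428, 1.993, 0.0]
wrist_force: [0.1, -0.1, -0.3]
gripper_width: 0.0196
```

Run:
```python
from h import *
a,_=snap('wrist','w9.png')
cv2.imwrite('pics/w9c.png',cv2.resize(a[150:310,170:370],None,fx=4,fy=4,interpolation=cv2.INTER_CUBIC))
plan((.6,-.01,.1176),78.75)
b,_=snap('side','s9.png')
cv2.imwrite('pics/s9c.png',cv2.resize(b[190:310,260:400],None,fx=5,fy=5,interpolation=cv2.INTER_CUBIC))
```

```text
t 13.22 pos [ 0.5998 -0.0088  0.1356] xaz 78.77 tilt [ 0.0003 -0.    ] F [-0.35 -0.43 -0.48] M [-0.006 -0.029 -0.021] w 19.9
  cmd -0.0039 0.0013 0.0599 0.0002 -0.0000 0.0002
```

View pics/w9c.png

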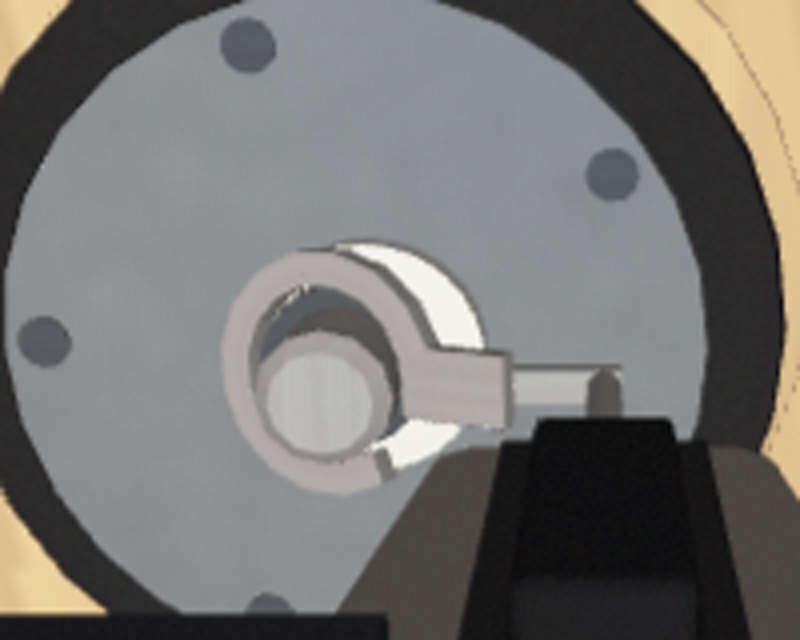

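View pics/s9c.png

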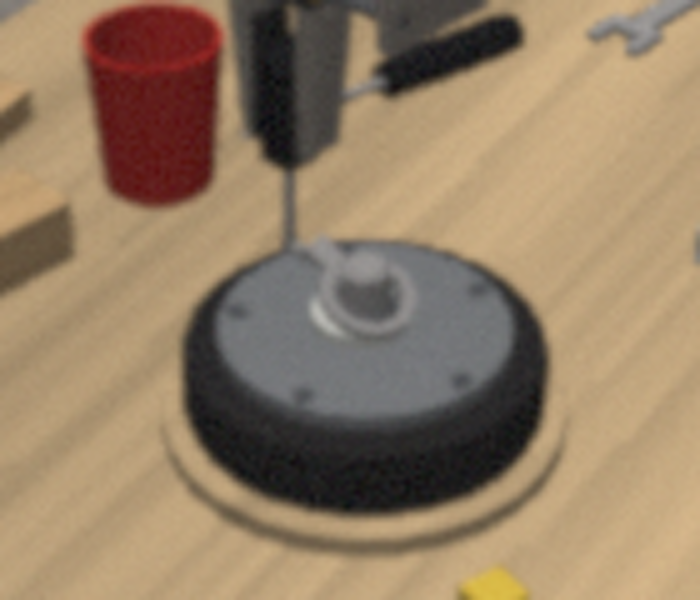

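The nib is now hidden under the ear and the force has dropped to zero, so the ear has probably snapped over. I'll lower the pick slightly and check that the ear stays.

Emit:
arm_command --commands "0 0 0.003 0 0 0 10; 0 0 0.007 0 0 0 10; 0 0 0.013 0 0 0 10; 0 0 0.017 0 0 0 10; 0 0 0.017 0 0 0 10; 0 0 0.017 0 0 0 10"

```text
time_s: 13.77
position: [0.5996, -0.0088, 0.1301]
eef_rot: [-2.428, -1.993, 0.0]
wrist_force: [1.3, 0.1, -0.1]
gripper_width: 0.0201
```

Run:
```python
from h import *
a,_=snap('wrist','w10.png')
b,_=snap('side','s10.png')
f=lambda i:cv2.resize(i,None,fx=4,fy=4,interpolation=cv2.INTER_CUBIC)
cv2.imwrite('pics/w10c.png',np.hstack([f(a[190:290,210:310]),f(b[220:320,300:400])]))
plan((.6,-.01,.1176),78.75)
```

```text
t 13.87 pos [ 0.5998 -0.0088  0.1303] xaz 78.77 tilt [0. 0.] F [ 0.63  0.75 -0.83] M [-0.038 -0.023 -0.017] w 19.8
  cmd -0.0039 0.0016 0.0424 0.0000 -0.0000 0.0002
```

View pics/w10c.png

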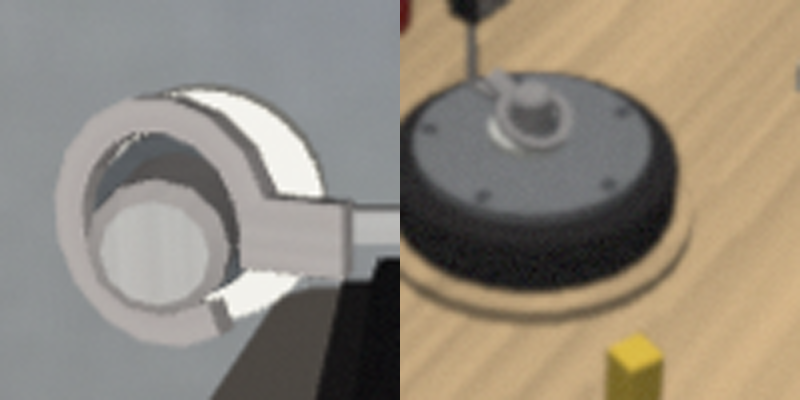

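The ear stays up with the hook lowered. I'll lower a bit more and withdraw outward.

Emit:
arm_command --commands "0 0 0.01 0 0 0 10; 0 0 0.016 0 0 0 10; 0 0 0.016 0 0 0 10; 0 0.02 0.016 0 0 0 10; 0 0.05 0.016 0 0 0 10; 0 0.09 0.016 0 0 0 10; 0 0.12 0.016 0 0 0 10; 0 0.14 0.016 0 0 0 10; 0 0.14 0.016 0 0 0 10"

```text
time_s: 14.62
position: [0.6425, -0.0173, 0.1255]
eef_rot: [2.428, 1.993, 0.001]
wrist_force: [0.7, -0.3, -0.7]
gripper_width: 0.0199
```

Run:
```python
from h import *
a,_=snap('wrist','w11.png')
b,_=snap('side','s11.png')
f=lambda i:cv2.resize(i,None,fx=4,fy=4,interpolation=cv2.INTER_CUBIC)
cv2.imwrite('pics/w11c.png',np.hstack([f(a[150:300,150:250]),f(b[200:350,300:400])]))
plan((.63,-.01,.22),107.47)
```

```text
t 14.72 pos [ 0.6408 -0.017   0.1252] xaz 78.76 tilt [-0.0006  0.    ] F [-0.04  0.26 -1.22] M [-0.018 -0.079  0.013] w 19.9
  cmd 0.0159 -0.0402 -0.3159 -0.0004 -0.0001 -0.3340
```

View pics/w11c.png

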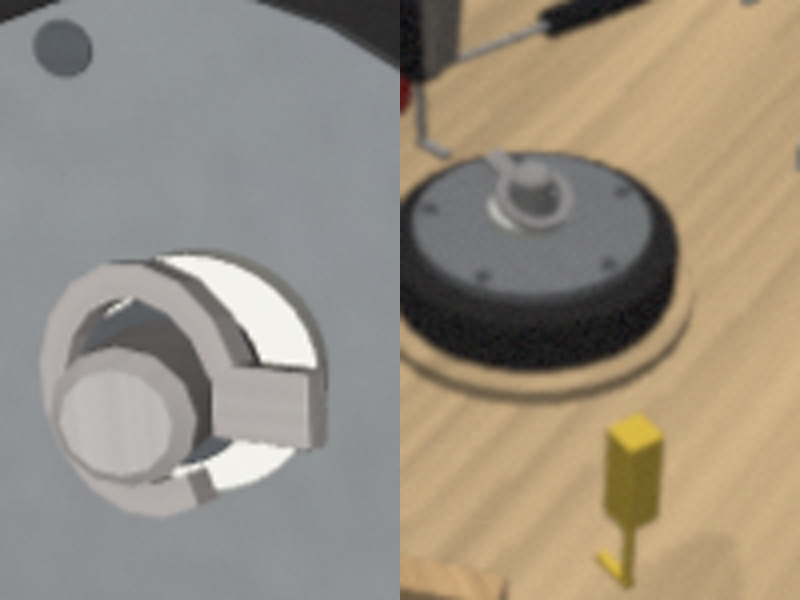

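The ring stands tilted on the nib, free of the pick. Next the pick goes back to the block: raise, then traverse.

Emit:
arm_command --commands "0 0 -0.13 0 0 0 10; 0 0 -0.26 0 0 0 10; 0 0 -0.33 0 0 -0.1 10; 0 0 -0.33 0 0 -0.2 10; 0 0 -0.33 0 0 -0.334 10; 0 0 -0.33 0 0 -0.334 10"

```text
time_s: 15.22
position: [0.6405, -0.0168, 0.2252]
eef_rot: [1.851, 2.538, 0.001]
wrist_force: [-0.7, 0.4, -1.2]
gripper_width: 0.0202
```

Run:
```python
from h import *
plan((.4363,.2804,.22),107.47)
```

```text
t 15.22 pos [ 0.6405 -0.0168  0.2252] xaz 107.78 tilt [0.0006 0.    ] F [-0.69  0.37 -1.19] M [-0.063 -0.065  0.032] w 20.2
  cmd 1.1513 -0.3457 0.0169 0.0004 0.0001 0.0036
```

Emit:
arm_command --commands "1 -0.346 0.01 0 0 0 10; 1 -0.346 0.01 0 0 0 10; 1 -0.346 0.01 0 0 0 10; 1 -0.346 0.01 0 0 0 10; 1 -0.346 0.01 0 0 0 10; 1 -0.346 0.01 0 0 0 10; 1 -0.346 0.01 0 0 0 10; 1 -0.346 0.01 0 0 0 10; 1 -0.346 0.01 0 0 0 10; 1 -0.346 0.01 0 0 0 10; 1 -0.346 0.01 0 0 0 10"

```text
time_s: 16.13
position: [0.4521, 0.2379, 0.2216]
eef_rot: [1.858, 2.533, 0.0]
wrist_force: [-0.3, -0.9, -0.6]
gripper_width: 0.02
```

Run:
```python
from h import *
plan((.4363,.2804,.15),107.47)
```

```text
t 16.13 pos [0.4521 0.2379 0.2216] xaz 107.46 tilt [ 0.0004 -0.0003] F [-0.32 -0.89 -0.62] M [-0.035 -0.075  0.018] w 20.0
  cmd 0.1509 -0.0077 0.2386 0.0002 0.0002 -0.0001
```

Emit:
arm_command --commands "0.151 -0.008 0.05 0 0 0 10; 0.151 -0.008 0.15 0 0 0 10; 0.151 -0.008 0.22 0 0 0 10; 0.151 -0.008 0.239 0 0 0 10; 0.151 -0.008 0.239 0 0 0 10; 0.151 -0.008 0.239 0 0 0 10"

```text
time_s: 16.63
position: [0.4371, 0.2801, 0.1503]
eef_rot: [1.861, 2.531, -0.0]
wrist_force: [1.0, 0.4, 0.2]
gripper_width: 0.0198
```

Emit:
arm_command --commands "0 0 0 0 0 0 10"

```text
time_s: 16.72
position: [0.4375, 0.2806, 0.1511]
eef_rot: [1.861, 2.53, 0.003]
wrist_force: [0.3, -0.5, -1.5]
gripper_width: 0.0202
```

Run:
```python
from h import *
plan((.4363,.2804,.0805),107.47)
a,_=snap('wrist','w12.png')
cv2.imwrite('pics/w12c.png',cv2.resize(a[150:310,240:400],None,fx=4,fy=4,interpolation=cv2.INTER_CUBIC))
```

```text
t 16.72 pos [0.4375 0.2806 0.1511] xaz 107.35 tilt [0.0016 0.001 ] F [ 0.33 -0.54 -1.51] M [ 0.014 -0.096  0.067] w 20.2
  cmd 0.0006 -0.0045 0.2353 0.0012 -0.0003 -0.0014
```

View pics/w12c.png

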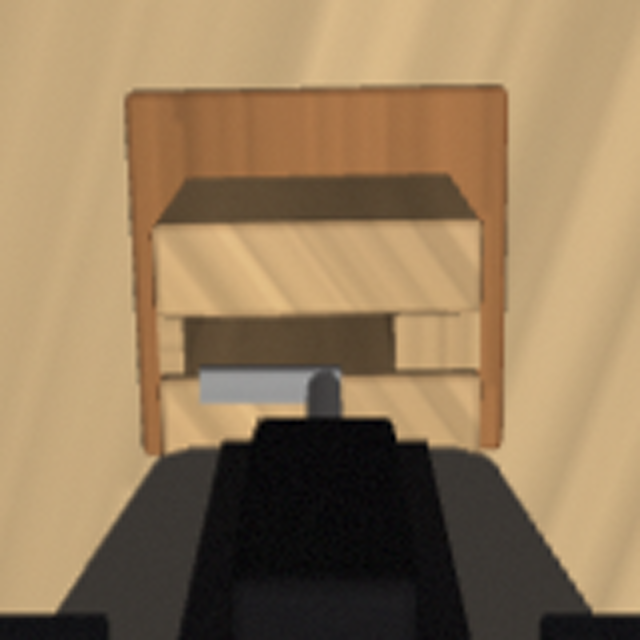

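Run:
```python
from h import *
s=monitor.sense(); C=cal('wrist',(s['position'],s['eef_rot']))
R=az2R(107.4); p=lambda x,y:(240+x/4,150+y/4)
o=s['position']
for n,q,z in [('slot c',(290,344),.07),('block L',(153,300),.07),('block R',(480,300),.07),('slotL',(185,344),.07),('slotR',(393,344),.07),('hook tip',(201,387),.0966),('shank',(323,390),.0966)]:
    w=onz(C,*p(*q),z)-o; print(n,(R.T@w*1e3).round(1))
plan((.4363,.2804,.0805),107.47)
```

```text
slot c [ 0.9 -6.9 81.2]
block L [  9.8 -33.5  81.2]
block R [ 9.7 30.1 81.2]
slotL [  0.9 -27.5  81.2]
slotR [ 0.8 13.3 81.2]
hook tip [  0.3 -22.1  54.6]
shank [-0.3 -0.5 54.6]
t 16.77 pos [0.4374 0.2807 0.1512] xaz 107.36 tilt [0.0019 0.0012] F [ 0.28 -0.49  0.35] M [-0.02  -0.096  0.018] w 19.8
  cmd 0.0000 -0.0044 0.2356 0.0014 -0.0004 -0.0013
```

Aligned (lateral offset under 1.5 mm against ±3 mm). Descending.

Emit:
arm_command --commands "0.002 -0.004 0.01 0 0 0 10; 0.002 -0.004 0.04 0 0 0 10; 0.002 -0.004 0.08 0 0 0 10; 0.002 -0.004 0.12 0 0 0 10; 0.002 -0.004 0.14 0 0 0 10; 0.002 -0.004 0.14 0 0 0 10"

```text
time_s: 17.27
position: [0.434, 0.2804, 0.1064]
eef_rot: [-1.859, -2.532, 0.004]
wrist_force: [-0.7, 0.3, -0.4]
gripper_width: 0.0197
```

Emit:
arm_command --commands "0 0 0.03 0 0 0 10; 0 0 0.06 0 0 0 10; 0 0 0.08 0 0 0 10; 0 0 0.09 0 0 0 10; 0 0 0.09 0 0 0 10"

```text
time_s: 17.68
position: [0.4347, 0.2808, 0.0804]
eef_rot: [-1.859, -2.532, 0.001]
wrist_force: [0.9, 0.1, -0.9]
gripper_width: 0.0198
```

Run:
```python
from h import *
plan((.4363,.2804,.0805),107.47)
```

```text
t 17.68 pos [0.4347 0.2808 0.0804] xaz 107.42 tilt [-0.0006 -0.0004] F [ 0.87  0.13 -0.88] M [-0.015 -0.099  0.087] w 19.8
  cmd -0.0030 0.0046 -0.0004 -0.0005 0.0001 -0.0006
```

Emit:
arm_command --commands "0 0.005 0 0 0 0 10; 0 0.005 0 0 0 0 10; 0 0.005 0 0 0 0 24; 0 0.005 0 0 0 0 60; 0 0.005 0 0 0 0 60; 0 0.005 0 0 0 0 60; 0 0.005 0 0 0 0 60; 0 0.005 0 0 0 0 60; 0 0.005 0 0 0 0 60" --newtons 20

```text
time_s: 18.43
position: [0.4363, 0.2814, 0.0808]
eef_rot: [-1.859, -2.532, -0.0]
wrist_force: [0.3, 0.5, -0.6]
gripper_width: 0.0598
```

Emit:
arm_command --commands "0 0 -0.1 0 0 0 70; 0 0 -0.25 0 0 0 80; 0 0 -0.4 0 0 0 90; 0 0 -0.45 0 0 0 90; 0 0 -0.45 0 0 0 90; 0 0 -0.45 0 0 0 90; 0 0 -0.45 0 0 0 90"

```text
time_s: 19.02
position: [0.4357, 0.281, 0.2149]
eef_rot: [-1.859, -2.532, 0.002]
wrist_force: [0.1, 0.2, -0.7]
gripper_width: 0.0901
```

Run:
```python
from h import *
plan((.5525,.0013,.22),-11.25)
plan((.5525,.0013,.22),168.75)
print(monitor.sense()['qpos'])
a,C=snap('wrist','w13.png')
cv2.imwrite('pics/w13c.png',cv2.resize(a[150:270,250:400],None,fx=4,fy=4,interpolation=cv2.INTER_CUBIC))
```

```text
t 19.02 pos [0.4357 0.281  0.2149] xaz 107.43 tilt [-0.0009 -0.0006] F [ 0.06  0.16 -0.68] M [-0.073 -0.128  0.035] w 90.1
  cmd -1.0062 0.0921 -0.0168 -0.0002 0.0009 1.3808
t 19.02 pos [0.4357 0.281  0.2149] xaz 107.43 tilt [-0.0009 -0.0006] F [ 0.06  0.16 -0.68] M [-0.073 -0.128  0.035] w 90.1
  cmd -1.0062 0.0921 -0.0168 -0.0008 -0.0002 -0.7135
[ 5.69967437e-01  1.87540305e-01  1.85765338e+00 -2.03415874e-05
  1.09753450e+00  2.65850024e-01]
```

View pics/w13c.png

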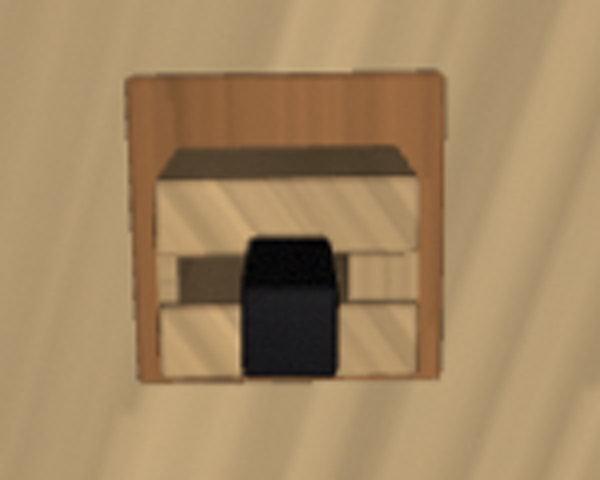

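The pick is seated and upright, centred as before. Next the ring: turn the jaws square to the ear.

Emit:
arm_command --commands "-1 0.092 -0.017 0 0 -0.713 90; -1 0.092 -0.017 0 0 -0.713 90; -1 0.092 -0.017 0 0 -0.713 90; -1 0.092 -0.017 0 0 -0.713 90; -1 0.092 -0.017 0 0 -0.713 90; -1 0.092 -0.017 0 0 -0.713 90; -1 0.092 -0.017 0 0 -0.713 90; -1 0.092 -0.017 0 0 -0.713 90; -1 0.092 -0.017 0 0 -0.713 90; -1 0.092 -0.017 0 0 -0.713 90; -1 0.092 -0.017 0 0 -0.713 90; -1 0.092 -0.017 0 0 -0.713 90; -1 0.092 -0.017 0 0 -0.713 90"

```text
time_s: 20.15
position: [0.5519, 0.0038, 0.2199]
eef_rot: [-0.311, -3.124, 0.0]
wrist_force: [0.1, -0.3, 0.2]
gripper_width: 0.0901
```

Run:
```python
from h import *
plan((.5525,.0013,.16),168.75)
a,C=snap('wrist','w14.png')
b,_=snap('side','s14.png')
cv2.imwrite('pics/s14c.png',cv2.resize(b[190:310,260:400],None,fx=5,fy=5,interpolation=cv2.INTER_CUBIC))
```

```text
t 20.15 pos [0.5519 0.0038 0.2199] xaz 168.62 tilt [-0.0018  0.0001] F [ 0.15 -0.32  0.18] M [ 0.017 -0.207 -0.047] w 90.1
  cmd -0.0041 -0.0075 0.1996 -0.0002 -0.0012 -0.0015
```

View pics/w14.png

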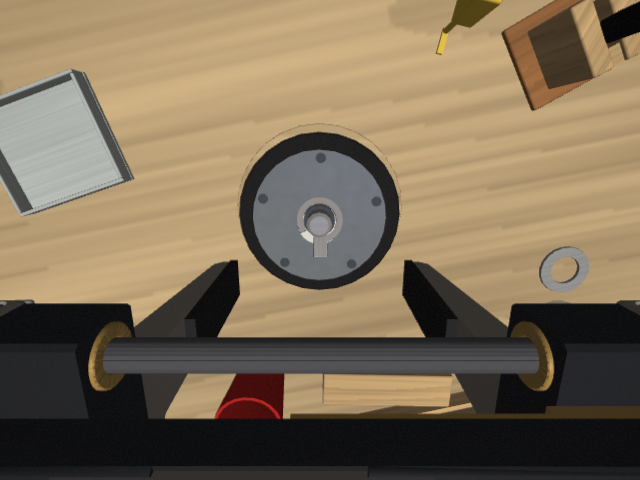

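View pics/s14c.png

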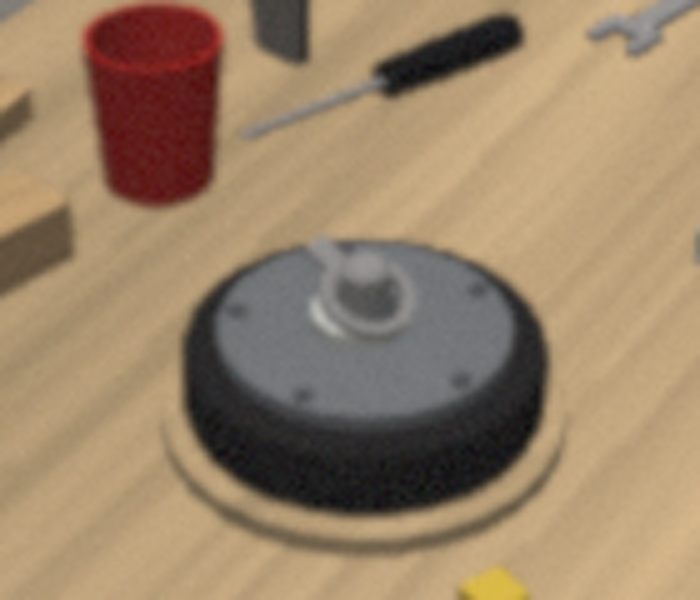

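The ring is at (319,222) with the ear down to (320,257), which is exactly -tool x. The tray is at left, centre about (65,145). Measuring the ring centre in the jaw direction, and the tray.

Run:
```python
from h import *
a=cv2.imread('pics/w14.png')
cv2.imwrite('pics/w14c.png',cv2.resize(a[185:275,270:370],None,fx=7,fy=7,interpolation=cv2.INTER_CUBIC))
s=monitor.sense(); C=cal('wrist',(s['position'],s['eef_rot'])); print(s['position'])
for q in [(73,70),(133,180),(22,214)]: print('tray',onz(C,*q,.022))
```

```text
[0.55214179 0.00390652 0.22043425]
tray [ 0.36066846 -0.21519107  0.022     ]
tray [ 0.47874957 -0.19253331  0.022     ]
tray [ 0.49042181 -0.32831097  0.022     ]
```

View pics/w14c.png

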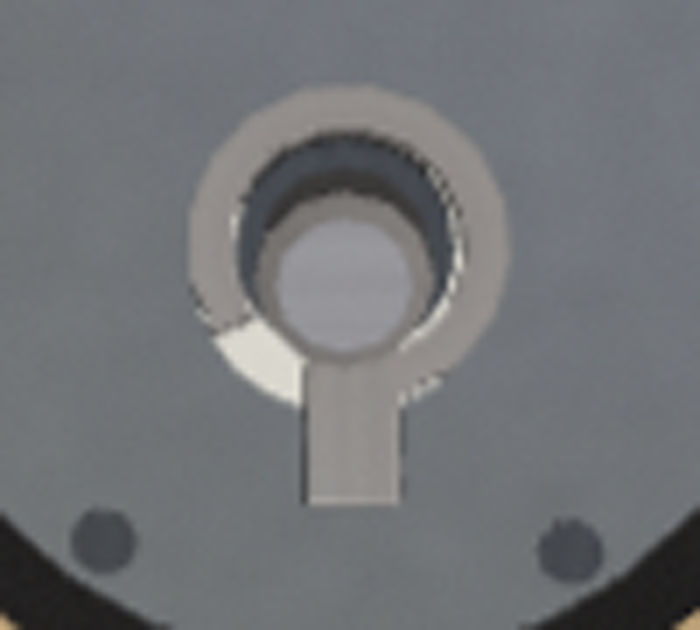

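Run:
```python
from h import *
s=monitor.sense(); C=cal('wrist',(s['position'],s['eef_rot']))
c=onz(C,319.8,221,.075); l=onz(C,270+190/7,221,.075); r=onz(C,270+510/7,221,.075)
print('centre',c,'dia',np.linalg.norm(l-r),'axle',onz(C,270+345/7,185+284/7,.092))
E=c[:2]
plan((*E,.1),168.75)
plan((*E,.064),168.75)
```

```text
centre [0.55291108 0.0025672  0.075     ] dia 0.04449611378765521 axle [0.55329296 0.00204098 0.092     ]
t 20.25 pos [0.5521 0.0039 0.2204] xaz 168.68 tilt [-0.0008  0.    ] F [ 0.07 -0.78  0.18] M [ 0.047 -0.102 -0.052] w 89.8
  cmd -0.0037 -0.0038 0.4014 -0.0001 -0.0005 -0.0009
t 20.25 pos [0.5521 0.0039 0.2204] xaz 168.68 tilt [-0.0008  0.    ] F [ 0.07 -0.78  0.18] M [ 0.047 -0.102 -0.052] w 89.8
  cmd -0.0038 -0.0038 0.5214 -0.0001 -0.0005 -0.0009
```

Emit:
arm_command --commands "-0.004 -0.004 0.1 0 0 0 90; -0.004 -0.004 0.2 0 0 0 90; -0.004 -0.004 0.3 0 0 0 85; -0.004 -0.004 0.38 0 0 0 80; -0.004 -0.004 0.43 0 0 0 76; -0.004 -0.004 0.47 0 0 0 72; -0.004 -0.004 0.5 0 0 0 72; -0.004 -0.004 0.52 0 0 0 72; -0.004 -0.004 0.526 0 0 0 72; -0.004 -0.004 0.526 0 0 0 72" --newtons 12

```text
time_s: 21.08
position: [0.5536, 0.0021, 0.0632]
eef_rot: [0.309, 3.126, 0.0]
wrist_force: [0.2, 0.6, 0.5]
gripper_width: 0.0722
```

Run:
```python
from h import *
plan((.5529,.0022,.062),168.75)
a,C=snap('wrist','w15.png')
```

```text
t 21.08 pos [0.5536 0.0021 0.0632] xaz 168.7 tilt [0.0003 0.    ] F [0.17 0.58 0.51] M [ 0.108 -0.132 -0.003] w 72.2
  cmd 0.0025 -0.0001 0.0041 0.0000 0.0002 -0.0006
```

View pics/w15.png

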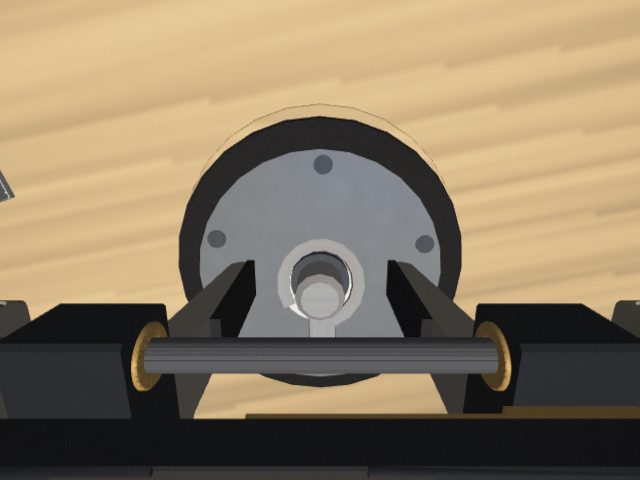

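The ring is centred between the fingers. Closing gently.

Emit:
arm_command --commands "0 0 0.003 0 0 0 64; 0 0 0.003 0 0 0 58; 0 0 0.003 0 0 0 54; 0 0 0.003 0 0 0 50; 0 0 0.003 0 0 0 47; 0 0 0.003 0 0 0 45; 0 0 0.003 0 0 0 43; 0 0 0.003 0 0 0 41; 0 0 0.003 0 0 0 38; 0 0 0.003 0 0 0 38; 0 0 0.003 0 0 0 38" --newtons 12

```text
time_s: 22.05
position: [0.5534, 0.0017, 0.0623]
eef_rot: [0.309, 3.126, -0.001]
wrist_force: [-0.2, -3.6, 2.0]
gripper_width: 0.0432
```

Run:
```python
from h import *
plan((.5529,.0022,.062),168.75)
a,C=snap('wrist','w16.png')
cv2.imwrite('pics/w16c.png',cv2.resize(a[210:350,230:410],None,fx=4,fy=4,interpolation=cv2.INTER_CUBIC))
```

```text
t 22.05 pos [0.5534 0.0017 0.0623] xaz 168.7 tilt [ 0.     -0.0003] F [-0.22 -3.56  1.98] M [-0.75   0.005 -0.108] w 43.2
  cmd 0.0021 0.0012 0.0009 -0.0002 0.0001 -0.0006
```

View pics/w16c.png

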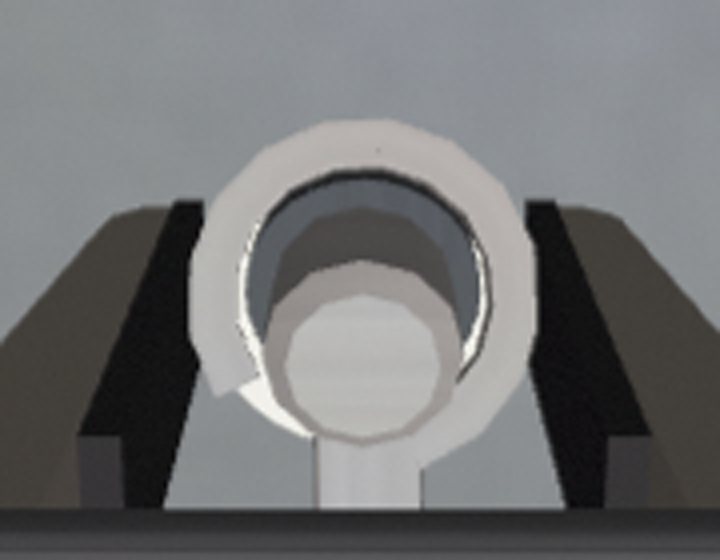

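Opening reads 43.2 mm, with 3.6 N sideways: the fingertips may also be touching the collar's side. I'll open a little, go 3.5 mm up and close again on the ring only.

Emit:
arm_command --commands "0 0 0 0 0 0 50; 0 0 0 0 0 0 50; 0 0 -0.008 0 0 0 50; 0 0 -0.015 0 0 0 50; 0 0 -0.015 0 0 0 47; 0 0 -0.015 0 0 0 45; 0 0 -0.015 0 0 0 42; 0 0 -0.015 0 0 0 38; 0 0 -0.015 0 0 0 38; 0 0 -0.015 0 0 0 38" --newtons 12

```text
time_s: 22.93
position: [0.5535, 0.002, 0.0667]
eef_rot: [0.309, 3.126, 0.0]
wrist_force: [0.2, 0.2, 0.6]
gripper_width: 0.0434
```

Run:
```python
from h import *
plan((.5529,.0022,.062),168.75)
a,C=snap('wrist','w17.png');b,_=snap('side','s17.png')
cv2.imwrite('pics/w17c.png',np.hstack([cv2.resize(a[210:350,250:390],None,fx=3,fy=3),cv2.resize(b[180:320,260:370],None,fx=3,fy=3)]))
```

```text
t 22.93 pos [0.5535 0.002  0.0667] xaz 168.7 tilt [0.0001 0.0001] F [0.22 0.24 0.64] M [ 0.103 -0.132  0.043] w 43.4
  cmd 0.0020 0.0002 0.0157 0.0001 0.0001 -0.0006
```

View pics/w17c.png

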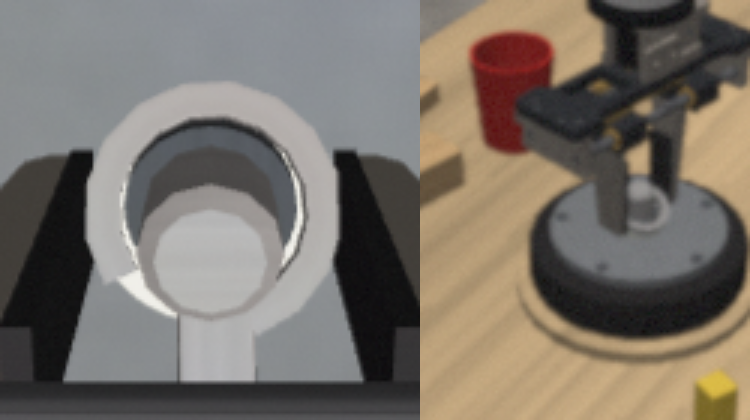

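A clean grip now, with no side force. Lifting slowly.

Emit:
arm_command --commands "0 0 -0.007 0 0 0 38; 0 0 -0.015 0 0 0 38; 0 0 -0.025 0 0 0 38; 0 0 -0.035 0 0 0 38; 0 0 -0.045 0 0 0 38; 0 0 -0.06 0 0 0 38; 0 0 -0.075 0 0 0 38; 0 0 -0.09 0 0 0 38; 0 0 -0.11 0 0 0 38; 0 0 -0.13 0 0 0 38; 0 0 -0.16 0 0 0 38; 0 0 -0.19 0 0 0 38; 0 0 -0.22 0 0 0 38; 0 0 -0.22 0 0 0 38" --newtons 15

```text
time_s: 24.2
position: [0.5547, 0.002, 0.135]
eef_rot: [0.309, 3.123, 0.001]
wrist_force: [0.0, -0.1, -0.0]
gripper_width: 0.0434
```

Run:
```python
from h import *
plan((.4255,-.2718,.13),130)
plan((.4255,-.2718,.13),168.75)
a,C=snap('wrist','w18.png');b,_=snap('side','s18.png')
cv2.imwrite('pics/w18c.png',np.hstack([cv2.resize(a[190:350,240:400],None,fx=3,fy=3),cv2.resize(b[160:320,260:370],None,fx=3,fy=3)]))
```

```text
t 24.2 pos [0.5547 0.002  0.135 ] xaz 168.69 tilt [0.0031 0.    ] F [ 0.   -0.07 -0.04] M [ 0.038 -0.145  0.041] w 43.4
  cmd 0.2434 -0.9794 0.0152 0.0011 0.0018 0.4502
t 24.2 pos [0.5547 0.002  0.135 ] xaz 168.69 tilt [0.0031 0.    ] F [ 0.   -0.07 -0.04] M [ 0.038 -0.145  0.041] w 43.4
  cmd 0.2434 -0.9794 0.0152 0.0004 0.0020 -0.0007
```

View pics/w18c.png

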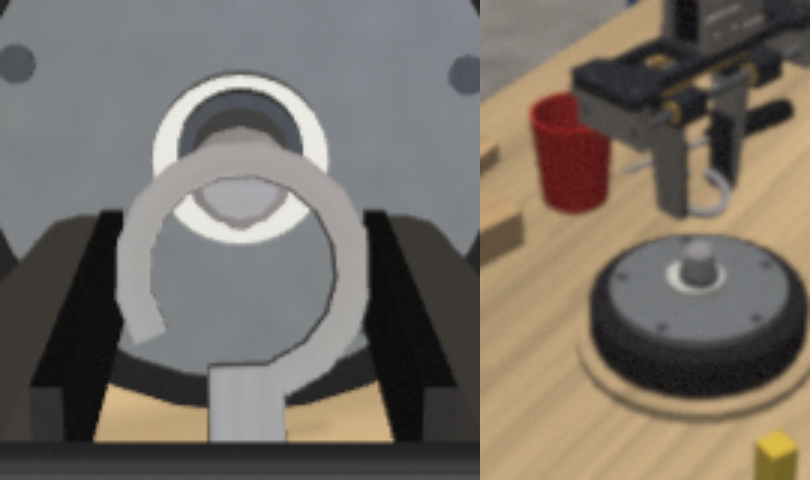

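The ring is off the axle and held. Going over the tray.

Emit:
arm_command --commands "0.02 -0.08 0 0 0 0 38; 0.05 -0.18 0 0 0 0 38; 0.07 -0.28 0 0 0 0 38; 0.1 -0.38 0 0 0 0 38; 0.12 -0.48 0 0 0 0 38; 0.15 -0.58 0 0 0 0 38; 0.17 -0.68 0 0 0 0 38; 0.2 -0.78 0 0 0 0 38; 0.22 -0.88 0 0 0 0 38; 0.24 -0.95 0 0 0 0 38; 0.243 -0.979 0 0 0 0 38; 0.243 -0.979 0 0 0 0 38; 0.243 -0.979 0 0 0 0 38"

```text
time_s: 25.38
position: [0.4243, -0.2714, 0.1324]
eef_rot: [-0.311, -3.126, -0.001]
wrist_force: [0.4, 0.9, 0.6]
gripper_width: 0.0432
```

Run:
```python
from h import *
plan((.4255,-.2718,.03),168.75)
a,C=snap('wrist','w19.png');b,_=snap('side','s19.png')
cv2.imwrite('pics/w19c.png',np.hstack([cv2.resize(a[100:350,190:450],None,fx=1.8,fy=1.8),cv2.resize(b[170:270,380:470],None,fx=3,fy=4.5)]))
```

```text
t 25.38 pos [ 0.4243 -0.2714  0.1324] xaz 168.62 tilt [-0.0003  0.0007] F [0.44 0.87 0.6 ] M [ 0.003 -0.187  0.02 ] w 43.2
  cmd -0.0042 -0.0009 0.3412 0.0004 -0.0003 -0.0015
```

View pics/w19c.png

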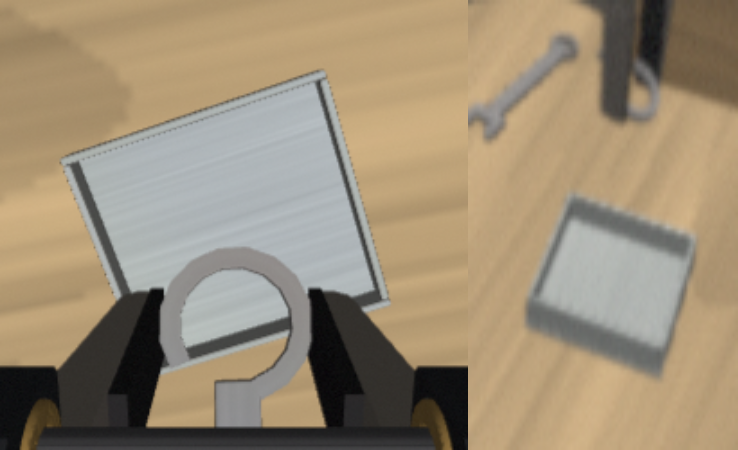

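Emit:
arm_command --commands "-0.004 0 0.05 0 0.03 0 38; -0.004 0 0.1 0 0.06 0 38; -0.004 0 0.15 0 0.09 0 38; -0.004 0 0.2 0 0.12 0 38; -0.004 0 0.25 0 0.15 0 38; -0.004 0 0.29 0 0.167 0 38; -0.004 0 0.32 0 0.167 0 38; -0.004 0 0.34 0 0.167 0 38; -0.004 0 0.34 0 0.167 0 38"

```text
time_s: 26.23
position: [0.425, -0.2708, 0.0297]
eef_rot: [-0.283, -2.877, -0.037]
wrist_force: [0.5, -0.1, -0.8]
gripper_width: 0.0426
```

Run:
```python
from h import *
plan((.4255,-.2718,.03),168.75)
a,C=snap('wrist','w20.png');b,_=snap('side','s20.png')
cv2.imwrite('pics/w20c.png',np.hstack([cv2.resize(a[100:350,190:450],None,fx=1.8,fy=1.8),cv2.resize(b[170:270,380:470],None,fx=3.4,fy=4.5)]))
```

```text
t 26.23 pos [ 0.425  -0.2708  0.0297] xaz 168.76 tilt [-0.2441  0.0492] F [ 0.46 -0.08 -0.76] M [ 0.007 -0.226  0.036] w 42.6
  cmd -0.0019 -0.0028 -0.0017 0.0005 -0.1678 0.0001
```

View pics/w20c.png

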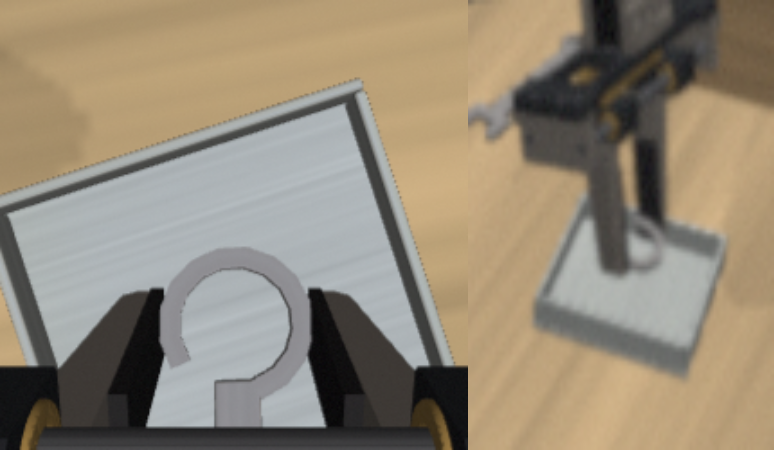

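Emit:
arm_command --commands "-0.004 0 0.015 0 0 0 38; -0.008 0 0.03 0 0 0 38; -0.011 0 0.045 0 0 0 38; -0.014 0 0.055 0 0 0 38; -0.015 0 0.06 0 0 0 38; -0.015 0 0.06 0 0 0 38"

```text
time_s: 26.83
position: [0.4251, -0.2718, 0.0117]
eef_rot: [-0.285, -2.877, -0.036]
wrist_force: [0.8, -0.5, -1.3]
gripper_width: 0.0432
```

Run:
```python
from h import *
plan((.4255,-.2718,.0),168.75)
a,C=snap('wrist','w21.png');b,_=snap('side','s21.png')
cv2.imwrite('pics/w21c.png',np.hstack([cv2.resize(a[100:350,190:450],None,fx=1.8,fy=1.8),cv2.resize(b[170:270,380:470],None,fx=3.4,fy=4.5)]))
```

```text
t 26.83 pos [ 0.4251 -0.2718  0.0117] xaz 168.69 tilt [-0.2437  0.049 ] F [ 0.75 -0.5  -1.32] M [ 0.    -0.234 -0.019] w 43.2
  cmd -0.0110 0.0003 0.0375 0.0003 -0.1675 -0.0007
```

View pics/w21c.png

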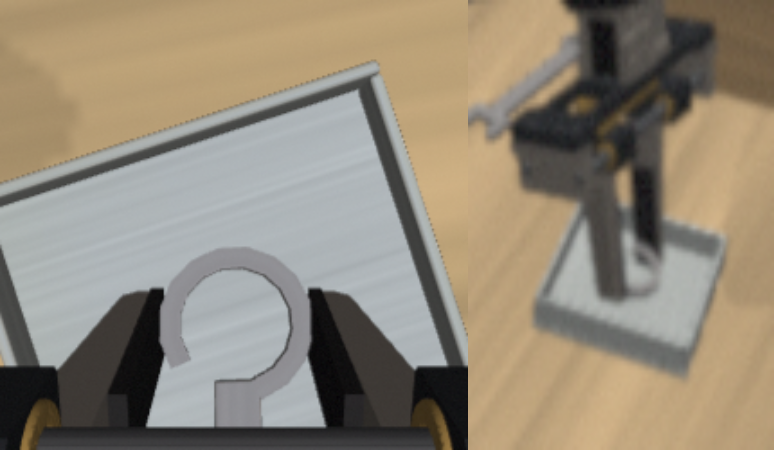

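Emit:
arm_command --commands "-0.001 0 0.004 0 0 0 38; -0.002 0 0.007 0 0 0 38; -0.002 0 0.007 0 0 0 45; -0.002 0 0.007 0 0 0 48; -0.002 0 0.007 0 0 0 52; -0.002 0 0.007 0 0 0 56; -0.002 0 0.007 0 0 0 58; -0.002 0 0.007 0 0 0 58; -0.002 0 0.007 0 0 0 58"

```text
time_s: 27.68
position: [0.4255, -0.272, 0.01]
eef_rot: [-0.285, -2.878, -0.036]
wrist_force: [-0.1, 0.1, -0.2]
gripper_width: 0.0583
```

Run:
```python
from h import *
plan((.4255,-.2718,.0),168.75)
a,C=snap('wrist','w22.png')
cv2.imwrite('pics/w22c.png',cv2.resize(a[100:350,190:450],None,fx=1.8,fy=1.8))
```

```text
t 27.68 pos [ 0.4255 -0.272   0.01  ] xaz 168.69 tilt [-0.243   0.0486] F [-0.12  0.15 -0.21] M [ 0.031 -0.267  0.028] w 58.3
  cmd -0.0081 0.0006 0.0322 0.0001 -0.1670 -0.0007
```

View pics/w22c.png

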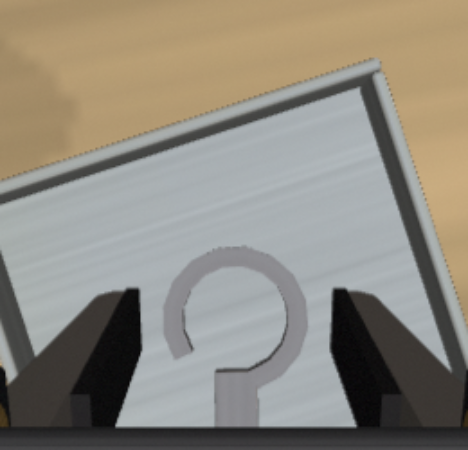

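The ring is released and appears to lie on the tray floor. Rising straight up (along the world vertical), then undoing the tilt and checking.

Emit:
arm_command --commands "0.02 0 -0.08 0 0 0 58; 0.04 0 -0.16 0 0 0 58; 0.08 0 -0.3 0 -0.05 0 58; 0.11 0 -0.42 0 -0.1 0 58; 0.13 0 -0.52 0 -0.167 0 58; 0.14 0 -0.56 0 -0.167 0 58; 0.14 0 -0.56 0 -0.167 0 58; 0.14 0 -0.56 0 -0.167 0 58; 0.14 0 -0.56 0 -0.167 0 58"

```text
time_s: 28.48
position: [0.4261, -0.2719, 0.182]
eef_rot: [-0.309, -3.124, -0.001]
wrist_force: [0.4, -0.7, -1.1]
gripper_width: 0.058
```

Run:
```python
from h import *
plan((.4255,-.2718,.0),168.75)
snap('wrist','w23.png');b,_=snap('side','s23.png');t,_=snap('top','t23.png')
f=lambda i,k: cv2.resize(i,None,fx=k,fy=k,interpolation=cv2.INTER_CUBIC)
cv2.imwrite('pics/s23c.png',np.vstack([np.hstack([f(b[200:260,390:470],5),f(b[310:400,270:390][:60*1,:80],5)]),np.hstack([f(t[260:320,180:260],5),f(t[260:320,380:460],5)])]))
```

```text
t 28.48 pos [ 0.4261 -0.2719  0.182 ] xaz 168.7 tilt [-0.0018  0.0009] F [ 0.38 -0.75 -1.1 ] M [ 0.021 -0.146  0.039] w 58.0
  cmd 0.0007 -0.0005 0.6066 0.0004 -0.0013 -0.0006
```

View pics/w23.png

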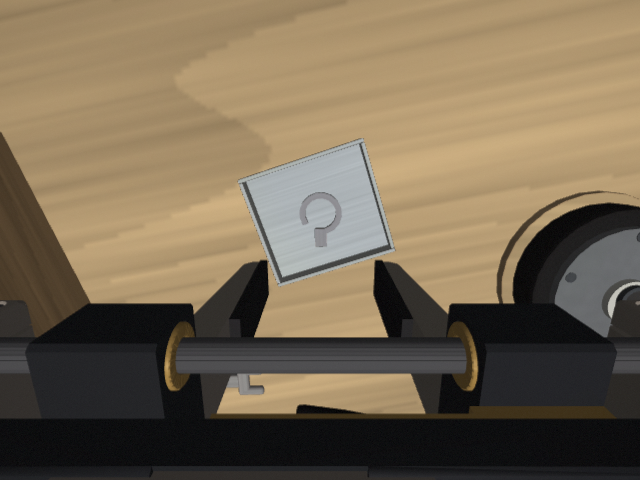

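View pics/s23c.png

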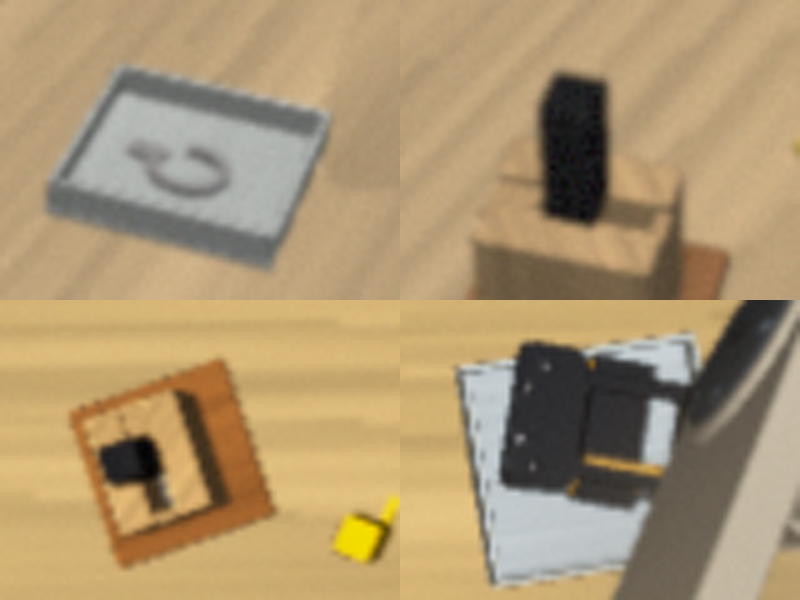

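View pics/t23.png

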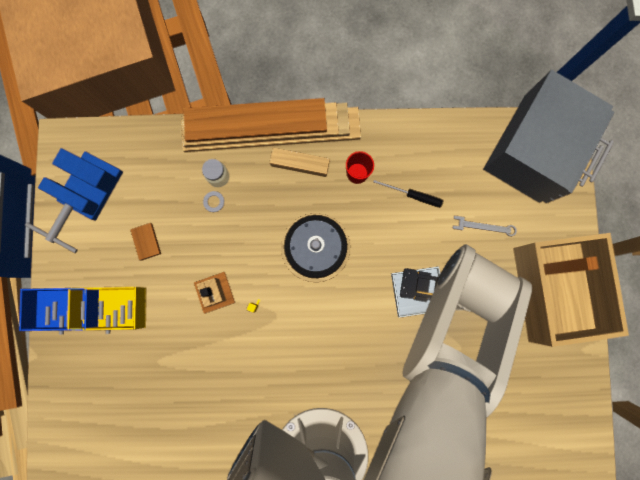

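The ring lies flat near the middle of the tray (wrist view (320,215)). The pick stands in its block as at the start, and the bystanders sit at their original pixels. Handing in.

```bash
python3 -c "
from plant import arm
print(arm.finish_job())"
```

```text
the job is handed in; nothing more can be done
None
```

The job is handed in at about 28.5 s of the 72 s allowed. No verdict was reported.

- **Pick in:** I gripped the pick and felt for the hub face at 5.4 N. After backing off 1.5 mm, I slid the tip in under the ear until it stopped against the collar at about 5 N, about 25 mm from the axle's line.
- **Ear up:** I lifted slowly with about 6 N. The ear snapped over the nib and stayed up when I lowered the pick and drew it out.
- **Pick back:** The pick went back into its block and was seated to within about 1 mm by the arm's own position reading.
- **Ring to the tray:** My first close on the ring showed 3.6 N sideways, probably the fingertips touching the collar. I opened, rose about 4 mm and gripped again with no side force. I then lifted the ring off, tilted the tool to level it, and released it a few millimetres above the tray floor.

My last pictures show the ring flat near the middle of the tray and the pick upright and centred in its block. The bystanders are where they started and the gripper is clear of everything. I judged flatness and seating by eye from these pictures and did not measure them. No final check failed or disagreed.

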